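Tilt-switch check on a rocker

ROBOT

A 6-joint arm with a two-finger parallel gripper is mounted at the origin on the work surface. World frame = base frame: x ahead of the robot, y to its left, z up, the work surface at z = 0. Lengths are in m, angles in rad, forces in N, time in s.
With the tool pointing down it reaches from about 0.35 to 0.775 m from the base axis. Payload 7.3 kg.
Tool frame: the origin (TCP) lies on the centre line of the jaws, within the pads' length; the fingertips stand 11 mm ahead of it and the grasp point (between the pads) lies 8 mm behind it; z points along the fingers, y is the line along which they close (so a half turn about z gives the same grasp; the last joint's range is limited). The gripper opens to 92 mm and grips with 3 to 60 N. Pads are 19 mm wide; open, the fingers measure 130 mm over their backs; the gripper's body (75 mm by 190 mm) begins 47 mm behind the grasp point.
Start: joints at [-1.464, 0.342, 1.524, -0, 1.275, -0.146], TCP at [0.131, -0.508, 0.238] pointing down, gripper open.
Joint ranges: [-2.53, 2.53], [-0.77, 2.02], [0.04, 2.7], [-1, 4.14], [0.28, 2.66], [-3.11, 3.11]. Speed limits (rad/s): [2.57, 2.57, 3.14, 3.14, 3.14, 3.14].

INTERFACE

Orientations are given as a rotation vector (axis times angle).
In Python, from rig import r, read_camera, get_calibration, workorder gives the robot as it stands.
- The arm moves only by the tool jog_arm, never from a script. Its argument "targets" is a list of rows, each an object of numbers: "dx", "dy", "dz": the shift along the world's x, y, z in cm; "wx", "wy", "wz": the turn, a rotation vector about the world's x, y, z in degrees; "gripper": the finger opening in cm, from 0 to 9.18. A call has 1 to 5 rows; each row is the pose to reach, as a shift and turn from the pose commanded when the call began; what a row does not reach only later rows make up. A row lasts 1/8 s, in which the tool goes at most 62.5 mm and 10.7 degrees, less where a joint would pass 70% of its speed; a pose out of reach is approached as far as the arm can. A call with a gripper value outside its range is refused whole. The fingers move at their own pace and stop on an object; "grip_force" is the grip in N (left out, the last holds). Time passes only in rows, so rows that repeat a pose let the fingers close. It gives the time, the measured TCP pose, the force, the opening and the grip force at its end, in the units of the state.
- r.get_state(): the state, without advancing time (a new reading comes with each control period).
- read_camera(name): name is "scene" or "side" or "wrist"; returns the picture (384x512x3 uint8, blue, green, red); there is no depth.
- get_calibration(name): a dict with "fx", "fy", "cx", "cy" (pixels), "k1" (the pictures are not rectified: a ray, as slopes to the right and down, at radius r is drawn at 1 + k1 r^2 times it, then the intrinsics apply), "R" (3x3) and "t" (3): a world point X has camera coordinates R X + t; the wrist camera has in their place "T_tool_cam" (4x4, takes a point from camera to tool coordinates, whose origin is the TCP and whose axes are the flange's). Camera axes: x right, y down, z forward; pixel columns grow to the right and rows downward; lengths in m; the calibration is good to about 2 mm. A picture is of the moment at which its call begins: read the wrist's pose just before it. get_calibration takes no time and is no camera call.
- workorder.close_job(): hands the job in; it is judged then, once.
The state is a dict: "t": time; "qpos": joint angles; "qd": joint speeds; "joint_efforts": joint torques, N m; "position": TCP position; "tool_rot": TCP orientation; "force": force on the tool from outside, world axes, zero at the start; "ft_torque": the same for the moment, N m; "width": finger opening in m; "gripper_force": force on a finger pad.
Only numpy, scipy, OpenCV 4.12 (cv2) and the standard library are available. Lean on these libraries where they do the work, as an engineer would, in place of code of your own. Each camera call takes 0.05 s, during which the arm holds its last target. There are 200 camera calls.

TASK

Check the module's tilt switch: take the rocker's blue lever by its yellow cross-bar, swing the module over until the pointer tip stands at the green tab, and keep it at the tab for 6 seconds without a break although the top-heavy rocker tends to fall away to either side. Then let it down gently onto the stop where it began, let go of the lever and move clear. Move the rocker only by the lever, never let it run fast or reach the opposite stop, and leave the tab and the other things on the bench alone.

Things in the scene. Friction and masses are not known exactly. Their poses are not given: they have to be found in the camera images.
- rig: Fixed stand: grey base plate 270 x 400 x 20 mm, two A-shaped uprights and, on the far side, a white scale arc. Origin: centre of the underside, on the bench. Its x axis is parallel to the rocker's axis of rotation and points away from the robot (yaw within 0.3 rad), y to the left, z up.
- pivot (a point): Point on the rocker's horizontal axis, 140 mm straight above the rig's origin; axes as the rig's. Rocker and lever both turn about the line through this point along the rig's x. Nominal: moment of inertia 0.13 kg m2; gravity torque 0.85 N m x sin(angle), away from upright, both times one factor of 0.85 to 1.2 (load); bearing damping 0.02 N m s/rad, friction 0.004 N m.
- rocker (a joint): Angle of the rocker (rad) about the rig's x: 0 = module level, pointer straight up; positive = top leans to the rig's -y (right, seen from the robot), negative = left. Starts resting on the left stop, -0.32; other stop +0.32. Top-heavy, low friction: with the lever free it falls to a stop at about 1 rad/s; above 0.65 rad/s is too fast.
- lever (a joint): Angle of the lever relative to the rocker (rad, same sense; 0 = in line with the pointer; range +-1.3). A torsion spring, nominal 0.40 N m/rad and 0.015 N m s/rad, joins the two. It is weaker than gravity: with the lever held still the rocker falls away, time constant about 0.5 s. To lift off the stop the lever must lead by 0.5 to 0.9 rad. Lever balanced, 0.15 kg.
- lever_grip (a point): Grip point: middle of the free part of the lever's yellow cross-bar (16 mm round, 75 mm long, parallel to the rig's x), 178 mm from the pivot along the rig's -x and 160 mm from the axis, so 0.30 m high when upright. The blue blade (20 mm wide) begins 39 mm beyond it, the module 108 mm. Grip from above, fingers closing across the bar; the bar can turn between the pads.
- pointer_tip (a point): Tip of the rocker's pointer (black blade, red end), 190 mm from the axis, 115 mm beyond the pivot (rig's +x). Moves on an arc with the rocker.
- tab_mark (a point): The reading to set: point on the pointer tip's arc (same radius and plane) at the green tab, 30 mm wide, 22 mm high, clipped on the white scale arc just outside the tip (tab centre 30 mm farther from the axis on the same radius line). It stands anywhere from 0.12 rad left to 0.15 rad right of straight up. At the tab = tip within 15 mm of this point.
- module (a point): Centre of the white instrument module under test, 140 x 190 x 100 mm, bolted on the rocker 80 mm above the axis, with axes as the rig's rolled with the rocker. Under it an aluminium plate 140 x 260 mm, a steel trim weight of 60 mm diameter at each end (160 mm from the axis), a brass counterweight below; 9 kg together. Not to be touched.
- solvent: Loose amber bottle, 86 mm diameter, 200 mm tall, origin under its centre. Bystander, leave it alone.
- vialjar: Loose clear jar, 56 mm diameter, 75 mm tall, origin under its centre. Bystander.
- beaker: Loose clear plastic beaker, 72 mm diameter, 90 mm tall, origin under its centre. Bystander.
- tray: Loose shallow wooden tray 120 x 170 x 30 mm, origin under its centre. Bystander.

How it is judged:
On the way, in this order (a step that is already met when the one before it is completed fails the run):
1. The pointer tip is kept within 15 mm of the mark at the green tab for 6 s without a break (distance between pointer_tip and tab_mark below 0.015 m), for 6 s.
2. The rocker is let down again onto the stop where it began (value of joint rocker below -0.3 rad and velocity of joint rocker between -0.05 and 0.05 rad/s), for 0.3 s.
At the end, for the whole second after the job is handed in: The rocker lies at rest on the stop where it began (angle below -0.30 rad, slower than 0.05 rad/s) and the released lever stands in line with it (within 0.15 rad) (all of step 2 and value of joint lever between -0.15 and 0.15 rad); the robot touches nothing.
It fails at once if The rocker runs faster than 0.65 rad/s (falls or slams) (velocity of joint rocker above 0.65 rad/s or velocity of joint rocker below -0.65 rad/s).
It fails at once if The rocker reaches the opposite stop (angle above 0.30 rad) (value of joint rocker above 0.3 rad).
It fails at once if The robot pushes the module or the rocker's beam itself with more than 1 N (contact force between any of the fingers, the arm and rocker_c0 above 1 N or contact force between any of the fingers, the arm and rocker_c1 above 1 N or contact force between any of the fingers, the arm and rocker_c2 above 1 N or contact force between any of the fingers, the arm and rocker_c3 above 1 N or contact force between any of the fingers, the arm and rocker_c4 above 1 N or contact force between any of the fingers, the arm and rocker_c5 above 1 N or contact force between any of the fingers, the arm and rocker_c6 above 1 N or contact force between any of the fingers, the arm and rocker_c7 above 1 N or contact force between any of the fingers, the arm and rocker_c8 above 1 N).
It fails at once if The green tab is shifted by more than 6 mm (distance of tab_mark from where it was at the start of the episode above 0.006 m).
It fails at once if A bystander is moved by more than 30 mm (distance of any of solvent, vialjar, beaker, tray from where it was at the start of the episode above 0.03 m).
It also fails if it takes over 72 s, if anything falls off the work surface, if the arm or the gripper's body presses on something with over 40 N, if the wrist force passes 120 N, or if a joint passes its speed limit or range.

## Working session

There is one attempt and no reset: what is moved stays moved. The work goes in short steps, Python scripts to look and compute and a tool call to move; the robot and the scene stay as the last step left them, time stands still between calls to the robot, and variables do not carry over. Pictures are saved under pics/ and viewed, at most 10 in all, crops included, and the job is handed in when it is done.

Besides the shell and the picture viewer there is one more tool, called after ">>>" by a JSON object that holds its "name" and its "arguments", one argument or row to a line. jog_arm: Moves the arm, as the interface text tells. Its arguments: {"type":"object","properties":{"targets":{"type":"array","items":{"type":"object","properties":{"dx":{"type":"number"},"dy":{"type":"number"},"dz":{"type":"number"},"wx":{"type":"number"},"wy":{"type":"number"},"wz":{"type":"number"},"gripper":{"type":"number"}}}},"grip_force":{"type":"number"}},"required":["targets"]}

```bash
ls; mkdir -p pics; python3 - <<'E'
from rig import r, read_camera, get_calibration
import cv2
for n in("scene","side"):
    cv2.imwrite(f"pics/{n}0.png",cv2.resize(read_camera(n),(800,600),interpolation=cv2.INTER_CUBIC)); print(get_calibration(n))
s=r.get_state(); print(s)
E
```

```text
pics
{'fx': 492.3422730939715, 'fy': 492.3422730939715, 'cx': 256.18777423347757, 'cy': 186.51234852220819, 'k1': -0.01738656050859826, 'R': array([[-0.06777149,  0.9976858 , -0.00548373],
       [ 0.82090779,  0.05263775, -0.56862964],
       [-0.56702507, -0.04303852, -0.82257538]]), 't': array([ 0.02526735, -0.33713909,  2.08073178])}
{'fx': 371.244990860122, 'fy': 371.244990860122, 'cx': 253.91480144191573, 'cy': 191.86125955048183, 'k1': -0.0592622163003513, 'R': array([[-0.99864802, -0.0518575 ,  0.0035967 ],
       [-0.03188646,  0.55647059, -0.83025523],
       [ 0.0410535 , -0.82924742, -0.5573718 ]]), 't': array([0.56062841, 0.17193673, 1.20311136])}
{'t': 0.1, 'qpos': array([-1.46400542e+00,  3.42652170e-01,  1.52492027e+00, -3.02455954e-05,
        1.27542558e+00, -1.46004766e-01]), 'qd': array([-0.00019943, -0.00271286, -0.0021111 , -0.00167725,  0.00088301,
       -0.00033258]), 'joint_efforts': array([ 2.43562783e-03, -4.32004344e+01, -2.44694299e+01,  7.21784472e-02,
        5.25608927e-02, -3.63082449e-05]), 'position': array([ 0.13128065, -0.5079525 ,  0.23711534]), 'tool_rot': array([-3.11513416e+00, -3.95870564e-01,  2.15249061e-06]), 'force': array([ 0.00621035, -0.25086384, -1.55681566]), 'ft_torque': array([-0.00574028, -0.03622576,  0.00594771]), 'gripper_force': 0.0, 'width': 0.09216137578710916}
```

View pics/scene0.png

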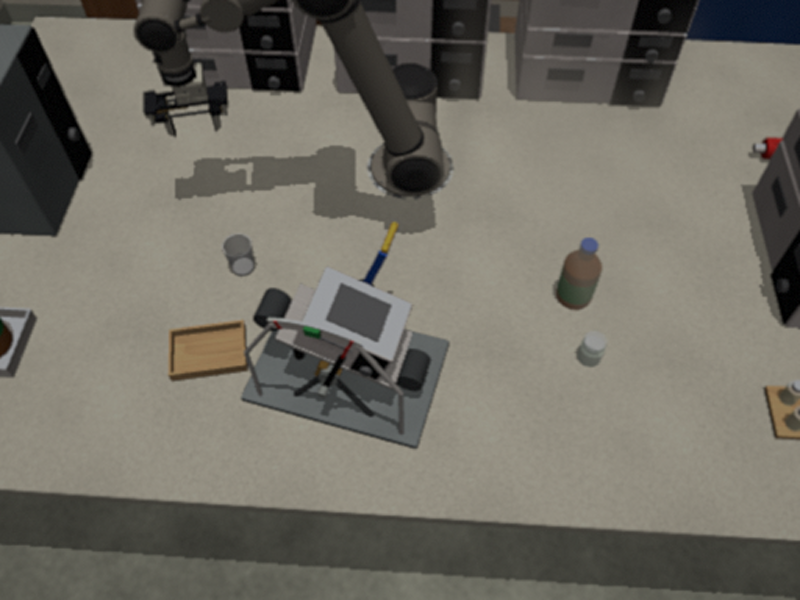

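View pics/side0.png

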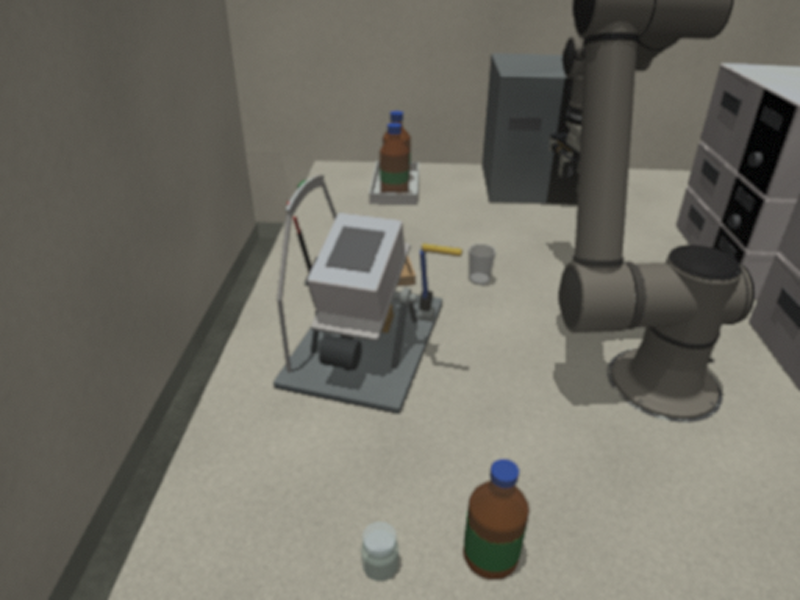

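The scene picture shows the rig at about (350,350), the bar at (390,237), the tab at (313,330) and the red tip at (347,350). I'll enlarge it.

```bash
python3 - <<'E'
import cv2
from rig import read_camera
a=read_camera("scene");cv2.imwrite("pics/sc1.png",cv2.resize(a[138:288,150:300],(600,600),interpolation=cv2.INTER_CUBIC))
a=read_camera("side");cv2.imwrite("pics/si1.png",cv2.resize(a[105:265,170:310],(525,600),interpolation=cv2.INTER_CUBIC))
E
```

```text
(no output)
```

View pics/sc1.png

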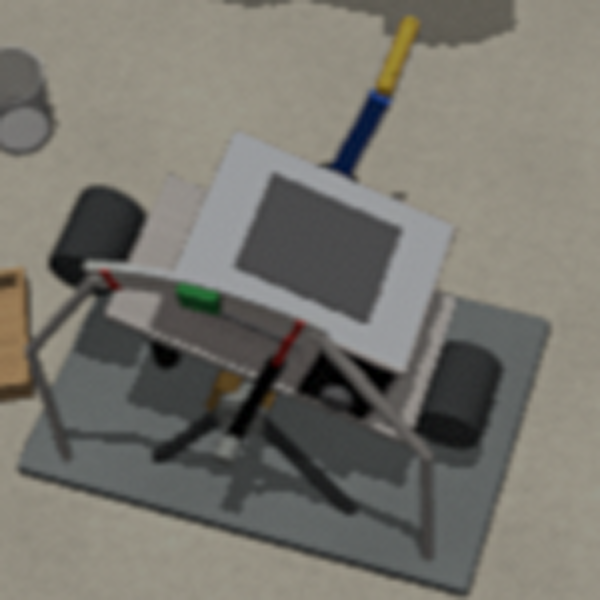

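View pics/si1.png

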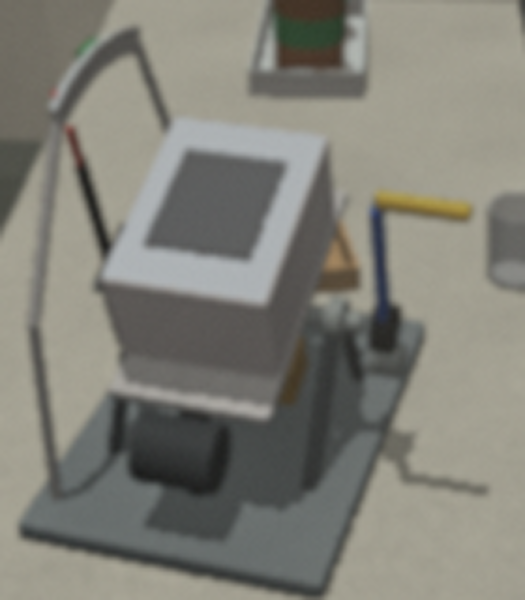

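Scene crop: plate corners (22,466), (466,590), (550,322), bar (410,22)–(384,88), tip (298,325), tab (198,297). Side crop: corners (22,527), (325,590), (425,325), bar (470,210)–(380,200), tip (70,130), tab (87,46). Next I'll fit the rig pose.

```bash
cat > h.py <<'E'
import numpy as np
from rig import get_calibration
def proj(n,P):
    c=get_calibration(n);q=c['R']@P+c['t'];s=q[:2]/q[2];s=s*(1+c['k1']*(s@s))
    return np.array([c['fx']*s[0]+c['cx'],c['fy']*s[1]+c['cy']])
def W(p,L):
    c,s=np.cos(p[2]),np.sin(p[2]);return np.array([p[0]+c*L[0]-s*L[1],p[1]+s*L[0]+c*L[1],L[2]])
def rad(x,rr,a): return [x,-rr*np.sin(a),.14+rr*np.cos(a)]
E
python3 - <<'E'
from h import *
from scipy.optimize import least_squares
def model(p):
    X,Y,yaw,tab,rk,lv=p
    return [('c',[.135,-.2,.02]),('c',[.135,.2,.02]),('c',[-.135,.2,.02]),('c',[-.135,-.2,.02]),
      ('be',rad(-.2155,.16,lv)),('bs',rad(-.1405,.16,lv)),('t',rad(.115,.19,rk)),('tab',rad(.115,.22,tab))]
o={'scene':{0:(22,466),1:(466,590),2:(550,322),4:(410,22),5:(384,88),6:(298,325),7:(198,297)},
 'side':{1:(22,527),2:(325,590),3:(425,325),4:(470,210),5:(380,200),6:(70,130),7:(87,46)}}
def res(p,full=0):
    m=model(p);out=[]
    for n,d in o.items():
        sc,off=(4,(150,138)) if n=='scene' else (3.75,(170,105))
        for i,uv in d.items():
            e=proj(n,W(p,m[i][1]))-((np.array(uv)+.5)/sc-.5+off)
            if full: print(n,i,e.round(2))
            out+=list(e)
    return np.array(out)
f=least_squares(res,[.6,-.1,0,0,-.32,-.32],loss='soft_l1');p=f.x
print(p.round(4)); res(p,1); print(np.sqrt(np.diag(np.linalg.inv(f.jac.T@f.jac)))*.5)
print('grip',W(p,rad(-.178,.16,-.32)),W(p,rad(-.178,.16,0)))
E
```

```text
[ 0.639  -0.0993 -0.2158  0.0302 -0.3131 -0.3072]
scene 0 [-1.4   0.92]
scene 1 [1.45 0.7 ]
scene 2 [ 0.79 -0.75]
scene 4 [ 0.37 -1.01]
scene 5 [0.11 0.14]
scene 6 [-1.61  4.56]
scene 7 [ 0.23 -1.23]
side 1 [-2.31 -0.59]
side 2 [-0.71 -0.96]
side 3 [-0.32 -1.34]
side 4 [2.11 0.47]
side 5 [ 0.62 -0.29]
side 6 [-0.2   0.63]
side 7 [2.7  2.59]
[0.00075044 0.00129408 0.00472554 0.00949587 0.01242898 0.01018756]
grip [ 0.47588987 -0.01199775  0.29187767] [ 0.46511044 -0.06116052  0.3       ]
```

```bash
cat > fit.py <<'E'
from h import *
from scipy.optimize import least_squares
def model(p):
    X,Y,yaw,tab=p;rk=lv=-.32
    return [[.135,-.2,.02],[.135,.2,.02],[-.135,.2,.02],[-.135,-.2,.02],rad(-.2155,.16,lv),rad(-.1405,.16,lv),rad(.115,.19,rk),rad(.115,.22,tab)]
o={'scene':{0:(22,466),1:(466,590),2:(550,322),4:(410,22),5:(384,88),7:(198,297)},
 'side':{1:(22,527),2:(325,590),3:(425,325),4:(470,210),5:(380,200),6:(70,130)}}
def res(p,full=0):
    m=model(p);out=[]
    for n,d in o.items():
        sc,off=(4,(150,138)) if n=='scene' else (3.75,(170,105))
        for i,uv in d.items():
            e=proj(n,W(p,m[i]))-((np.array(uv)+.5)/sc-.5+off)
            if full: print(n,i,e.round(2))
            out+=list(e)
    return np.array(out)
f=least_squares(res,[.6,-.1,-.2,0],loss='soft_l1');p=f.x
print(p.round(4)); res(p,1)
print('grip',W(p,rad(-.178,.16,-.32)),W(p,rad(-.178,.16,0)))
m=model(p); print('tip scene px',proj('scene',W(p,m[6])))
E
python3 fit.py
```

```text
[ 0.6387 -0.1013 -0.218   0.0199]
scene 0 [-2.02  0.69]
scene 1 [0.7  0.68]
scene 2 [ 0.26 -0.73]
scene 4 [ 0.45 -0.8 ]
scene 5 [0.14 0.35]
scene 7 [ 0.19 -1.2 ]
side 1 [-2.16 -1.11]
side 2 [-0.75 -1.4 ]
side 3 [-0.16 -1.58]
side 4 [1.98 0.7 ]
side 5 [ 0.51 -0.09]
side 6 [-0.14  0.6 ]
grip [ 0.47579877 -0.01370698  0.29187767] [ 0.46491506 -0.06284677  0.3       ]
tip scene px [222.13197181 223.50214751]
```

>>> {"name": "jog_arm", "arguments": {
  "targets": [
    {"dz":6,"wz":-5},
    {"dx":3,"dy":4,"dz":10,"wz":-10},
    {"dx":6,"dy":9,"dz":14,"wz":-15},
    {"dx":9.5,"dy":14,"dz":17,"wz":-20},
    {"dx":13,"dy":19,"dz":18,"wz":-26.9}
  ]
}}

```text
validation failed for argument at $.ta...
```

>>> {"name": "jog_arm", "arguments": {
  "targets": [
    {"dx":0,"dy":0,"dz":6,"wx":0,"wy":0,"wz":-5,"gripper":9.1},
    {"dx":3,"dy":4,"dz":10,"wx":0,"wy":0,"wz":-10,"gripper":9.1},
    {"dx":6,"dy":9,"dz":14,"wx":0,"wy":0,"wz":-15,"gripper":9.1},
    {"dx":9.5,"dy":14,"dz":17,"wx":0,"wy":0,"wz":-20,"gripper":9.1},
    {"dx":13,"dy":19,"dz":18,"wx":0,"wy":0,"wz":-27,"gripper":9.1}
  ]
}}

```text
t: 0.82
position: [0.2543, -0.3282, 0.4161]
tool_rot: [3.12, -0.35, 0.002]
force: [1.0, 0.4, -0.3]
width: 0.0914
gripper_force: 0.0
```

```bash
python3 -c "
from rig import r
s=r.get_state();print(s['t'],s['position'],s['tool_rot'])"
```

```text
0.825 [ 0.25430224 -0.32823601  0.41613365] [ 3.12004617e+00 -3.49517497e-01  2.39963430e-03]
```

>>> {"name": "jog_arm", "arguments": {
  "targets": [
    {"dx":3.5,"dy":5,"dz":0,"wx":0,"wy":0,"wz":0,"gripper":9.1},
    {"dx":7,"dy":10,"dz":0,"wx":0,"wy":0,"wz":0,"gripper":9.1},
    {"dx":10.5,"dy":15,"dz":0,"wx":0,"wy":0,"wz":0,"gripper":9.1},
    {"dx":14,"dy":20,"dz":0,"wx":0,"wy":0,"wz":0,"gripper":9.1},
    {"dx":17.5,"dy":25,"dz":0,"wx":0,"wy":0,"wz":0,"gripper":9.1}
  ]
}}

```text
t: 1.45
position: [0.4293, -0.0775, 0.4147]
tool_rot: [3.122, -0.342, 0.0]
force: [1.1, -1.7, 0.1]
width: 0.0907
gripper_force: 0.0
```

>>> {"name": "jog_arm", "arguments": {
  "targets": [
    {"dx":3,"dy":4,"dz":0,"wx":0,"wy":0,"wz":0,"gripper":9.1},
    {"dx":4,"dy":5.4,"dz":-1,"wx":0,"wy":0,"wz":0,"gripper":9.1},
    {"dx":4,"dy":5.4,"dz":-1,"wx":0,"wy":0,"wz":0,"gripper":9.1},
    {"dx":4,"dy":5.4,"dz":-1,"wx":0,"wy":0,"wz":0,"gripper":9.1}
  ]
}}

```text
t: 1.95
position: [0.468, -0.0266, 0.4047]
tool_rot: [3.122, -0.345, -0.001]
force: [0.7, -0.5, -0.6]
width: 0.0912
gripper_force: 0.0
```

```bash
python3 - <<'E'
from rig import r, read_camera, get_calibration
import cv2,numpy as np
from scipy.spatial.transform import Rotation as Ro
s=r.get_state();print(s)
w=read_camera("wrist");a=read_camera("scene")
cv2.imwrite("pics/w_raw.png",w);cv2.imwrite("pics/s_raw.png",a)
c=get_calibration("wrist");print(c)
np.savez('w.npz',pos=s['position'],rot=s['tool_rot'])
m=np.zeros((400,800,3),np.uint8);m[:384,:512]=w;m[:400,512:800]=cv2.resize(a[138:288,180:288],(288,400),interpolation=cv2.INTER_CUBIC)
cv2.imwrite("pics/ws.png",m)
E
```

```text
{'t': 1.95, 'qpos': array([-2.19953950e-01,  1.59359102e-01,  1.31796609e+00, -6.63168823e-04,
        1.66456230e+00,  1.57059040e+00]), 'qd': array([-0.01160224, -0.00928659, -0.00560661,  0.00111107, -0.00120717,
        0.00405386]), 'joint_efforts': array([ 6.20301794e-01, -3.50503314e+01, -2.66318339e+01,  7.56640825e-02,
       -9.68923769e-02, -1.47737013e-03]), 'position': array([ 0.4680009 , -0.02655311,  0.4047381 ]), 'tool_rot': array([ 3.12201776e+00, -3.44513640e-01, -5.74161312e-04]), 'force': array([ 0.66570926, -0.50055775, -0.56672568]), 'ft_torque': array([-0.01543031,  0.0238463 ,  0.04411203]), 'gripper_force': 0.0, 'width': 0.09116970319447612}
{'fx': 286.7710522271132, 'fy': 286.7710522271132, 'cx': 255.21943672628802, 'cy': 193.31394819048163, 'k1': -0.07346845177983462, 'T_tool_cam': array([[ 2.66355615e-04, -9.60604361e-01, -2.77919397e-01,
         7.52250619e-02],
       [ 9.99999192e-01, -8.96059605e-05,  1.26810607e-03,
         9.60331106e-05],
       [-1.24305146e-03, -2.77919510e-01,  9.60603561e-01,
        -1.45705138e-01],
       [ 0.00000000e+00,  0.00000000e+00,  0.00000000e+00,
         1.00000000e+00]])}
```

View pics/ws.png

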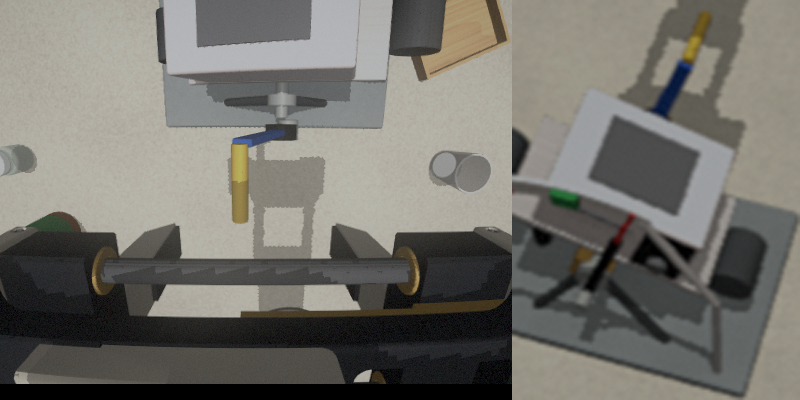

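The wrist view shows the bar from (240,143) to (240,222) and the near plate corners at (167,127) and (383,127). I'll add these to the fit.

```bash
cat >> fit.py <<'E'
from scipy.spatial.transform import Rotation as Ro
d=np.load('w.npz');T=np.eye(4);T[:3,:3]=Ro.from_rotvec(d['rot']).as_matrix();T[:3,3]=d['pos']
c=get_calibration('wrist');M=np.linalg.inv(T@c['T_tool_cam'])
def pw(P):
    q=(M@np.r_[P,1])[:3];s=q[:2]/q[2];s=s*(1+c['k1']*(s@s));return np.array([c['fx']*s[0]+c['cx'],c['fy']*s[1]+c['cy']])
ow={3:(383,127),2:(167,127),4:(240,222),5:(240,143)}
def res2(p,full=0):
    m=model(p);out=[]
    for i,uv in ow.items():
        e=pw(W(p,m[i]))-uv
        if full: print('wrist',i,e.round(1))
        out+=list(e)
    return np.r_[res(p,full),np.array(out)*.7]
p=least_squares(res2,p,loss='soft_l1').x
print(p.round(4)); res2(p,1)
for L in(-.32,0,.5): print('grip',L,W(p,rad(-.178,.16,L)))
np.save('p.npy',p)
E
python3 fit.py|tail -22
```

```text
grip [ 0.47579877 -0.01370698  0.29187767] [ 0.46491506 -0.06284677  0.3       ]
tip scene px [222.13197181 223.50214751]
[ 0.6401 -0.1025 -0.2195  0.0134]
wrist 3 [ 0.4 -0.6]
wrist 2 [-2.  -1.1]
wrist 4 [0.6 2.4]
wrist 5 [-0.6  3.6]
scene 0 [-2.45  0.95]
scene 1 [0.24 1.13]
scene 2 [-0.04 -0.32]
scene 4 [ 0.15 -0.43]
scene 5 [-0.2   0.72]
scene 7 [ 0.14 -0.68]
side 1 [-2.58 -1.42]
side 2 [-1.32 -1.66]
side 3 [-0.47 -1.71]
side 4 [1.42 0.54]
side 5 [-0.02 -0.26]
side 6 [-0.53  0.39]
grip -0.32 [ 0.47736068 -0.0146089   0.29187767]
grip 0 [ 0.46640404 -0.06373249  0.3       ]
grip 0.5 [ 0.44970522 -0.1386009   0.28041321]
```

>>> {"name": "jog_arm", "arguments": {
  "targets": [
    {"dx":0.9,"dy":1.2,"dz":-1,"wx":0,"wy":0,"wz":0,"gripper":9.1},
    {"dx":0.9,"dy":1.2,"dz":-5,"wx":0,"wy":0,"wz":0,"gripper":9.1},
    {"dx":0.9,"dy":1.2,"dz":-9,"wx":0,"wy":0,"wz":0,"gripper":9.1},
    {"dx":0.9,"dy":1.2,"dz":-12.1,"wx":0,"wy":0,"wz":0,"gripper":9.1},
    {"dx":0.9,"dy":1.2,"dz":-12.1,"wx":0,"wy":0,"wz":0,"gripper":5}
  ]
}}

```text
t: 2.68
position: [0.4765, -0.013, 0.2815]
tool_rot: [-3.122, 0.343, 0.008]
force: [0.1, 0.1, 0.4]
width: 0.0851
gripper_force: 0.0
```

>>> {"name": "jog_arm", "arguments": {
  "targets": [
    {"dx":0,"dy":0,"dz":0,"wx":0,"wy":0,"wz":0,"gripper":3},
    {"dx":0,"dy":0,"dz":0,"wx":0,"wy":0,"wz":0,"gripper":2},
    {"dx":0,"dy":0,"dz":0,"wx":0,"wy":0,"wz":0,"gripper":1},
    {"dx":0,"dy":0,"dz":0,"wx":0,"wy":0,"wz":0,"gripper":1}
  ],
  "grip_force": 15
}}

```text
t: 3.18
position: [0.4777, -0.0135, 0.2841]
tool_rot: [3.123, -0.343, 0.001]
force: [0.2, -0.4, -0.3]
width: 0.0453
gripper_force: 0.0
```

```bash
cat > ang.py <<'E'
import cv2,numpy as np
from h import *
p=np.load('p.npy')
def screen(a):
    g=cv2.cvtColor(a,cv2.COLOR_BGR2GRAY).astype(float)
    # dark screen inside white top: component of dark pixels near the module, surrounded by white
    b=((g<115)).astype(np.uint8)[170:245,180:285]
    n,l,st,c=cv2.connectedComponentsWithStats(b,connectivity=4)
    return [(st[i,4],st[i,2],st[i,3],c[i]+[180,170]) for i in range(1,n) if st[i,4]>150]
E
python3 - <<'E'
from ang import *
from rig import read_camera,r
print(r.get_state())
a=read_camera('scene');cv2.imwrite('pics/s2.png',a)
for n in('pics/s_raw.png','pics/s2.png'):
    a=cv2.imread(n);print(screen(a)); 
    for y in (190,200,210): print(cv2.cvtColor(a,cv2.COLOR_BGR2GRAY)[y,195:265:2])
print(proj('scene',W(p,rad(0,.13,-.32))),proj('scene',W(p,rad(0,.13,0))))
w=read_camera('wrist')
m=np.zeros((400,800,3),np.uint8);m[:384,:512]=w;m[:400,512:800]=cv2.resize(a[138:288,180:288],(288,400),interpolation=cv2.INTER_CUBIC)
cv2.imwrite("pics/ws2.png",m)
E
```

```text
{'t': 3.175, 'qpos': array([-1.88659867e-01,  2.19720100e-01,  1.56418698e+00, -7.85872934e-05,
        1.35681351e+00,  1.60064742e+00]), 'qd': array([ 0.00191109,  0.00227811,  0.00571084, -0.00058984, -0.00063904,
       -0.00173115]), 'joint_efforts': array([ 6.29612026e-03, -3.75926256e+01, -2.54640484e+01,  3.36299452e-02,
       -8.52164486e-02,  1.02723443e-03]), 'position': array([ 0.477728  , -0.01345676,  0.28411535]), 'tool_rot': array([ 3.12271878e+00, -3.42511838e-01,  1.35589543e-03]), 'force': array([ 0.16872676, -0.43787688, -0.33525406]), 'ft_torque': array([ 0.04278459,  0.0119396 , -0.02442662]), 'gripper_force': 0.0, 'width': 0.0453359740629628}
[(np.int32(548), np.int32(47), np.int32(24), array([245.20437956, 178.97262774])), (np.int32(913), np.int32(41), np.int32(38), array([229.2026287 , 199.63417306])), (np.int32(2814), np.int32(105), np.int32(39), array([227.99253731, 229.48365316]))]
[146 144 146 158 159 158 158 158 160 143  77  77  77  77  76  75  76  75
  76  75  74  82 104 142 159 160 159 159 159 146 114  97  94  94  95]
[140 158 158 158 159 158 159 138 
[... 286 characters left out ...]
.int32(35), array([251.23062731, 183.07749077])), (np.int32(913), np.int32(41), np.int32(38), array([229.2026287 , 199.63417306])), (np.int32(2807), np.int32(105), np.int32(39), array([227.96971856, 229.480228  ]))]
[146 147 147 159 158 158 159 158 160 144  76  77  77  77  76  77  76  77
  76  75  74  84 104 141 159 161 159 160 160 147 114  97  94  95  94]
[141 160 159 159 158 158 159 140  76  76  78  77  77  77  78  77  78  75
  77  76  77  76  76  77  77  76  79 142 160 158 158 159 160 139  93]
[ 78  82  84  97 112 141 155 162 160 159 160 161 153 121  81  73  76  77
  76  78  78  77  77  77  76 126 161 159 159 158 160 150 115 143 149]
[229.05922074 200.5023853 ] [216.20300732 196.16992334]
```

View pics/ws2.png

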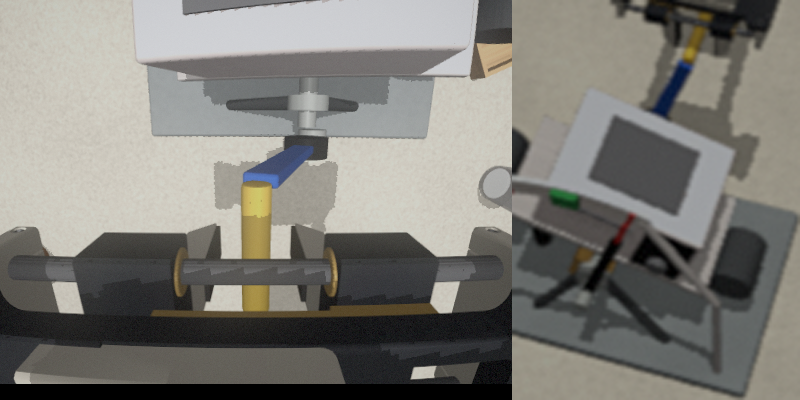

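The grasp is well centred (bar at x≈257 between pads at 213 and 297), and the screen centroid is a clean angle gauge. Next: close the fingers, then build the estimator and planner.

>>> {"name": "jog_arm", "arguments": {
  "targets": [
    {"dx":0,"dy":0,"dz":0,"wx":0,"wy":0,"wz":0,"gripper":1},
    {"dx":0,"dy":0,"dz":0,"wx":0,"wy":0,"wz":0,"gripper":1},
    {"dx":0,"dy":0,"dz":0,"wx":0,"wy":0,"wz":0,"gripper":1},
    {"dx":0,"dy":0,"dz":0,"wx":0,"wy":0,"wz":0,"gripper":1},
    {"dx":0,"dy":0,"dz":0,"wx":0,"wy":0,"wz":0,"gripper":1}
  ],
  "grip_force": 15
}}

```text
t: 3.9
position: [0.4776, -0.0135, 0.2837]
tool_rot: [3.123, -0.342, -0.0]
force: [0.5, -0.5, -0.0]
width: 0.0153
gripper_force: 15.0
```

```bash
cat > ang.py <<'E'
import cv2,numpy as np
from scipy.optimize import brentq
from h import *
p=np.load('p.npy')
def screen(a):
    g=cv2.cvtColor(a,cv2.COLOR_BGR2GRAY).astype(float)[165:250,170:290]
    n,l,st,c=cv2.connectedComponentsWithStats((g<115).astype(np.uint8),connectivity=4)
    k=min((i for i in range(1,n) if 600<st[i,4]<1150 and st[i,2]<50 and st[i,3]<50),key=lambda i:abs(st[i,4]-913))
    m=cv2.dilate((l==k).astype(np.uint8),np.ones((3,3)))
    w=m*np.clip((155-g)/78,0,1);y,x=np.mgrid[165:250,170:290]
    return np.array([(w*x).sum(),(w*y).sum()])/w.sum()
q0=screen(cv2.imread('pics/s2.png'));du=q0[0]-proj('scene',W(p,rad(0,.13,-.32)))[0]
def theta(a):
    u=screen(a)[0]-du
    return brentq(lambda t:proj('scene',W(p,rad(0,.13,t)))[0]-u,-.5,.5)
E
cat > step.py <<'E'
import sys,json,os,numpy as np
from ang import *
from rig import r,read_camera
from scipy.optimize import least_squares
k,DT=.4,.0125
F='st.json'
S=json.load(open(F)) if os.path.exists(F) else dict(kn=[],meas=[],f=1.0,b=0.,pend=None)
G=lambda l:W(p,rad(-.178,.16,l))*100
def sim(f,b,th,w,t0,t1,kt,kl,tq=None):
    n=max(1,int(np.ceil((t1-t0)/DT-1e-9)));h=(t1-t0)/n;ts=t0+h*np.arange(n+1)
    L=np.interp(ts-.02,kt,kl)+b;dL=np.gradient(L,h) if n>0 else 0*L
    o=[th];v=[w]
    for i in range(n):
        a=(.85*f*np.sin(th)+k*(L[i]-th)-.02*w+.015*(dL[i]-w))/(.13*f)
        w+=a*h;th+=w*h
        if th<=-.32: th=-.32;w=max(w,0)
        o.append(th);v.append(w)
    return (np.interp(tq,ts,o) if tq is not None else (th,w))
s=r.get_state()
if not S['kn']: S['kn']=[[s['t']-3,-.32],[s['t'],-.32]];S['off']=(s['position']*100-G(-.32)).tolist()
if S['pend']:
    S['kn']+=[[S['pt']+.125*(i+1),l] for i,l in enumerate(S['pend'])];S['pend']=None
lam=S['kn'][-1][1]
for _ in range(2):
    t=r.get_state()['t'];S['meas'].append([t,theta(read_camera('scene'))])
s=r.get_state();t=s['t'];S['kn'].append([t,lam])
e=s['position']*100-G(lam)-S['off']
kt,kl=np.array(S['kn']).T;M=np.array(S['meas']);M=M[M[:,0]>t-2.2]
t0=M[0,0];on=M[0,1]<-.314
def un(x): return x[0],x[1],(-.32 if on else x[2]),(0 if on else x[3])
def res(x):
    f,b,th,w=un(x)
    return np.r_[(sim(f,b,th,w,t0,t,kt,kl,M[:,0])-M[:,1])/.002,(f-S['f'])/(.03 if S.get('up') else .15),(b-S['b'])/.01,(x[2]-M[0,1])/.01,(x[3])/.5]
w0=0 if on or len(M)<3 else (M[1,1]-M[0,1])/(M[1,0]-M[0,0])
x=least_squares(res,[S['f'],S['b'],M[0,1],np.clip(w0,-.4,.4)],diff_step=1e-4).x
f,b,th0,_w=un(x);th,w=sim(f,b,th0,_w,t0,t,kt,kl)
print('t %.2f meas %s est th %.4f w %.3f f %.3f b %.4f rms %.1f lam %.3f err %s F %s grip %.3f'%(t,M[-4:,1].round(4),th,w,f,b,np.sqrt(np.mean(res(x)[:len(M)]**2)),lam,e.round(2),s['force'].round(1),s['width']))
if th>-.305: S['up']=1
if S.get('up'): S['f'],S['b']=f,b
mode,N=sys.argv[1],int(sys.argv[2])
if mode=='lam': sol=np.linspace(lam,float(sys.argv[3]),N+1)[1:]
else:
    goal,rate=float(sys.argv[3]),float(sys.argv[4]);H=12
    tt=t+.125*np.arange(1,H+1)
    ref=th+np.clip(goal-th,-rate*(tt-t),rate*(tt-t))
    def cost(l):
        kk=np.r_[kt,tt],np.r_[kl,l]
        y=sim(f,b,th,w,t,tt[-1],*kk,tq=tt);v=np.diff(np.r_[th,y])/.125
        return np.r_[(y-ref)/.02,np.diff(np.r_[lam,l])/.15,np.clip(abs(v)-.3,0,9)/.02,v[-2:]/.03,np.clip(abs(l)-.75,0,9)/.01]
    g=np.clip(ref-2.1*f*np.sin(ref)-b*0,-.6,.75)
    sol=least_squares(cost,g,diff_step=1e-4,max_nfev=40).x
    print('plan th',sim(f,b,th,w,t,tt[-1],np.r_[kt,tt],np.r_[kl,sol],tq=tt).round(3)); sol=sol[:N]
sol=np.clip(sol,lam-.25*np.arange(1,N+1),lam+.25*np.arange(1,N+1))
S['pend']=[float(v) for v in sol];S['pt']=t
R=S.setdefault('rnd',[0,0,0])
D=[(G(l)-G(lam)-0).round(2) for l in sol]
print('lam',sol.round(3));print('[%s]'%', '.join('{"dx": %g, "dy": %g, "dz": %g, "wx": 0, "wy": 0, "wz": 0, "gripper": 1}'%tuple(d) for d in D))
json.dump(S,open(F,'w'))
E
python3 step.py lam 5 0.05
```

```text
t 4.00 meas [-0.3199 -0.3199] est th -0.3200 w 0.000 f 1.000 b 0.0000 rms 0.0 lam -0.320 err [ 0.  0. -0.] F [0.3 0.1 0.2] grip 0.015
lam [-0.246 -0.172 -0.098 -0.024  0.05 ]
[{"dx": -0.25, "dy": -1.11, "dz": 0.33, "wx": 0, "wy": 0, "wz": 0, "gripper": 1}, {"dx": -0.5, "dy": -2.24, "dz": 0.58, "wx": 0, "wy": 0, "wz": 0, "gripper": 1}, {"dx": -0.75, "dy": -3.38, "dz": 0.74, "wx": 0, "wy": 0, "wz": 0, "gripper": 1}, {"dx": -1.01, "dy": -4.54, "dz": 0.81, "wx": 0, "wy": 0, "wz": 0, "gripper": 1}, {"dx": -1.27, "dy": -5.69, "dz": 0.79, "wx": 0, "wy": 0, "wz": 0, "gripper": 1}]
```

>>> {"name": "jog_arm", "arguments": {
  "targets": [
    {"dx":-0.25,"dy":-1.11,"dz":0.33,"wx":0,"wy":0,"wz":0,"gripper":1},
    {"dx":-0.5,"dy":-2.24,"dz":0.58,"wx":0,"wy":0,"wz":0,"gripper":1},
    {"dx":-0.75,"dy":-3.38,"dz":0.74,"wx":0,"wy":0,"wz":0,"gripper":1},
    {"dx":-1.01,"dy":-4.54,"dz":0.81,"wx":0,"wy":0,"wz":0,"gripper":1},
    {"dx":-1.27,"dy":-5.69,"dz":0.79,"wx":0,"wy":0,"wz":0,"gripper":1}
  ]
}}

```text
t: 4.62
position: [0.4645, -0.0712, 0.2916]
tool_rot: [3.123, -0.343, -0.0]
force: [-1.3, 2.6, 0.0]
width: 0.0157
gripper_force: 15.0
```

```bash
python3 step.py lam 3 0.22
```

```text
t 4.72 meas [-0.3199 -0.3199 -0.3201 -0.32  ] est th -0.3200 w 0.000 f 1.000 b 0.0000 rms 0.0 lam 0.050 err [-0.04 -0.12 -0.  ] F [-2.2  2.4  2.9] grip 0.015
lam [0.107 0.163 0.22 ]
[{"dx": -0.2, "dy": -0.88, "dz": -0.07, "wx": 0, "wy": 0, "wz": 0, "gripper": 1}, {"dx": -0.39, "dy": -1.76, "dz": -0.19, "wx": 0, "wy": 0, "wz": 0, "gripper": 1}, {"dx": -0.59, "dy": -2.63, "dz": -0.37, "wx": 0, "wy": 0, "wz": 0, "gripper": 1}]
```

>>> {"name": "jog_arm", "arguments": {
  "targets": [
    {"dx":-0.2,"dy":-0.88,"dz":-0.07,"wx":0,"wy":0,"wz":0,"gripper":1},
    {"dx":-0.39,"dy":-1.76,"dz":-0.19,"wx":0,"wy":0,"wz":0,"gripper":1},
    {"dx":-0.59,"dy":-2.63,"dz":-0.37,"wx":0,"wy":0,"wz":0,"gripper":1}
  ]
}}

```text
t: 5.1
position: [0.4588, -0.0971, 0.2876]
tool_rot: [-3.123, 0.342, 0.001]
force: [-2.5, 2.1, 1.2]
width: 0.0157
gripper_force: 15.0
```

```bash
python3 step.py lam 3 0.29
```

```text
t 5.20 meas [-0.3201 -0.32   -0.32   -0.32  ] est th -0.3200 w 0.000 f 1.000 b 0.0000 rms 0.0 lam 0.220 err [-0.03 -0.08 -0.04] F [-1.5  2.3  0.7] grip 0.015
lam [0.243 0.267 0.29 ]
[{"dx": -0.08, "dy": -0.35, "dz": -0.09, "wx": 0, "wy": 0, "wz": 0, "gripper": 1}, {"dx": -0.16, "dy": -0.71, "dz": -0.18, "wx": 0, "wy": 0, "wz": 0, "gripper": 1}, {"dx": -0.24, "dy": -1.06, "dz": -0.28, "wx": 0, "wy": 0, "wz": 0, "gripper": 1}]
```

>>> {"name": "jog_arm", "arguments": {
  "targets": [
    {"dx":-0.08,"dy":-0.35,"dz":-0.09,"wx":0,"wy":0,"wz":0,"gripper":1},
    {"dx":-0.16,"dy":-0.71,"dz":-0.18,"wx":0,"wy":0,"wz":0,"gripper":1},
    {"dx":-0.24,"dy":-1.06,"dz":-0.28,"wx":0,"wy":0,"wz":0,"gripper":1}
  ]
}}

```text
t: 5.58
position: [0.4565, -0.1073, 0.285]
tool_rot: [3.123, -0.342, -0.0]
force: [-0.9, 2.8, -0.3]
width: 0.0154
gripper_force: 15.0
```

```bash
python3 step.py lam 3 0.36
```

```text
t 5.67 meas [-0.32   -0.32   -0.32   -0.3199] est th -0.3200 w 0.000 f 1.000 b 0.0000 rms 0.0 lam 0.290 err [-0.02 -0.03 -0.01] F [-2.1  2.6  2.2] grip 0.016
lam [0.313 0.337 0.36 ]
[{"dx": -0.08, "dy": -0.35, "dz": -0.11, "wx": 0, "wy": 0, "wz": 0, "gripper": 1}, {"dx": -0.15, "dy": -0.69, "dz": -0.23, "wx": 0, "wy": 0, "wz": 0, "gripper": 1}, {"dx": -0.23, "dy": -1.04, "dz": -0.36, "wx": 0, "wy": 0, "wz": 0, "gripper": 1}]
```

>>> {"name": "jog_arm", "arguments": {
  "targets": [
    {"dx":-0.08,"dy":-0.35,"dz":-0.11,"wx":0,"wy":0,"wz":0,"gripper":1},
    {"dx":-0.15,"dy":-0.69,"dz":-0.23,"wx":0,"wy":0,"wz":0,"gripper":1},
    {"dx":-0.23,"dy":-1.04,"dz":-0.36,"wx":0,"wy":0,"wz":0,"gripper":1}
  ]
}}

```text
t: 6.05
position: [0.4542, -0.1178, 0.2814]
tool_rot: [-3.123, 0.342, 0.0]
force: [-2.4, 3.2, 1.5]
width: 0.0151
gripper_force: 15.0
```

```bash
python3 step.py lam 3 0.43
```

```text
t 6.15 meas [-0.32   -0.3199 -0.32   -0.3201] est th -0.3198 w 0.003 f 1.008 b -0.0001 rms 0.0 lam 0.360 err [-0.02 -0.04 -0.03] F [-0.9  2.9  0.6] grip 0.015
lam [0.383 0.407 0.43 ]
[{"dx": -0.08, "dy": -0.34, "dz": -0.14, "wx": 0, "wy": 0, "wz": 0, "gripper": 1}, {"dx": -0.15, "dy": -0.68, "dz": -0.28, "wx": 0, "wy": 0, "wz": 0, "gripper": 1}, {"dx": -0.22, "dy": -1.01, "dz": -0.43, "wx": 0, "wy": 0, "wz": 0, "gripper": 1}]
```

```bash
sed -i "s/^mode,N=.*/mode,N=sys.argv[1],int(sys.argv[2])\nif mode=='auto':\n    mode='lam' if M[-1,1]<-.3185 else 'mpc'\n    if mode=='lam': sys.argv[3]=sys.argv[5]/" step.py; sed -i "s#)/.002,(f#)/.001,(f#" step.py; sed -n '/^mode/,/^else/p' step.py
```

```text
mode,N=sys.argv[1],int(sys.argv[2])
if mode=='auto':
    mode='lam' if M[-1,1]<-.3185 else 'mpc'
    if mode=='lam': sys.argv[3]=sys.argv[5]
if mode=='lam': sol=np.linspace(lam,float(sys.argv[3]),N+1)[1:]
else:
```

>>> {"name": "jog_arm", "arguments": {
  "targets": [
    {"dx":-0.08,"dy":-0.34,"dz":-0.14,"wx":0,"wy":0,"wz":0,"gripper":1},
    {"dx":-0.15,"dy":-0.68,"dz":-0.28,"wx":0,"wy":0,"wz":0,"gripper":1},
    {"dx":-0.22,"dy":-1.01,"dz":-0.43,"wx":0,"wy":0,"wz":0,"gripper":1}
  ]
}}

```text
t: 6.52
position: [0.452, -0.1279, 0.2771]
tool_rot: [3.123, -0.342, -0.0]
force: [-1.6, 3.4, 1.2]
width: 0.0152
gripper_force: 15.0
```

```bash
python3 step.py auto 3 0.015 0.15 0.49
```

```text
t 6.62 meas [-0.32   -0.3201 -0.32   -0.32  ] est th -0.3195 w 0.006 f 1.101 b -0.0007 rms 0.1 lam 0.430 err [-0.01 -0.04 -0.03] F [-2.   2.5  1.8] grip 0.015
lam [0.45 0.47 0.49]
[{"dx": -0.06, "dy": -0.28, "dz": -0.14, "wx": 0, "wy": 0, "wz": 0, "gripper": 1}, {"dx": -0.13, "dy": -0.56, "dz": -0.28, "wx": 0, "wy": 0, "wz": 0, "gripper": 1}, {"dx": -0.19, "dy": -0.84, "dz": -0.43, "wx": 0, "wy": 0, "wz": 0, "gripper": 1}]
```

>>> {"name": "jog_arm", "arguments": {
  "targets": [
    {"dx":-0.06,"dy":-0.28,"dz":-0.14,"wx":0,"wy":0,"wz":0,"gripper":1},
    {"dx":-0.13,"dy":-0.56,"dz":-0.28,"wx":0,"wy":0,"wz":0,"gripper":1},
    {"dx":-0.19,"dy":-0.84,"dz":-0.43,"wx":0,"wy":0,"wz":0,"gripper":1}
  ]
}}

```text
t: 7.0
position: [0.4501, -0.1363, 0.2728]
tool_rot: [3.123, -0.342, 0.0]
force: [-1.5, 3.2, 2.8]
width: 0.0155
gripper_force: 15.0
```

```bash
python3 step.py auto 3 0.015 0.15 0.55
```

```text
t 7.10 meas [-0.32   -0.32   -0.3199 -0.32  ] est th -0.3193 w 0.007 f 1.185 b -0.0012 rms 0.1 lam 0.490 err [-0.01 -0.04 -0.02] F [-2.1  2.   1.2] grip 0.015
lam [0.51 0.53 0.55]
[{"dx": -0.06, "dy": -0.27, "dz": -0.15, "wx": 0, "wy": 0, "wz": 0, "gripper": 1}, {"dx": -0.12, "dy": -0.55, "dz": -0.31, "wx": 0, "wy": 0, "wz": 0, "gripper": 1}, {"dx": -0.18, "dy": -0.81, "dz": -0.48, "wx": 0, "wy": 0, "wz": 0, "gripper": 1}]
```

>>> {"name": "jog_arm", "arguments": {
  "targets": [
    {"dx":-0.06,"dy":-0.27,"dz":-0.15,"wx":0,"wy":0,"wz":0,"gripper":1},
    {"dx":-0.12,"dy":-0.55,"dz":-0.31,"wx":0,"wy":0,"wz":0,"gripper":1},
    {"dx":-0.18,"dy":-0.81,"dz":-0.48,"wx":0,"wy":0,"wz":0,"gripper":1}
  ]
}}

```text
t: 7.48
position: [0.4483, -0.1444, 0.2679]
tool_rot: [-3.123, 0.342, 0.0]
force: [-1.9, 3.8, 2.0]
width: 0.0154
gripper_force: 15.0
```

```bash
python3 step.py auto 3 0.015 0.15 0.61
```

```text
t 7.58 meas [-0.3199 -0.32   -0.3145 -0.312 ] est th -0.3095 w 0.056 f 1.203 b -0.0013 rms 0.1 lam 0.550 err [-0.01 -0.03 -0.03] F [-1.   2.3  1.5] grip 0.015
plan th [-0.3   -0.285 -0.265 -0.242 -0.217 -0.193 -0.168 -0.147 -0.129 -0.118
 -0.113 -0.113]
lam [0.62  0.584 0.51 ]
[{"dx": -0.2, "dy": -0.91, "dz": -0.62, "wx": 0, "wy": 0, "wz": 0, "gripper": 1}, {"dx": -0.1, "dy": -0.45, "dz": -0.3, "wx": 0, "wy": 0, "wz": 0, "gripper": 1}, {"dx": 0.12, "dy": 0.54, "dz": 0.32, "wx": 0, "wy": 0, "wz": 0, "gripper": 1}]
```

>>> {"name": "jog_arm", "arguments": {
  "targets": [
    {"dx":-0.2,"dy":-0.91,"dz":-0.62,"wx":0,"wy":0,"wz":0,"gripper":1},
    {"dx":-0.1,"dy":-0.45,"dz":-0.3,"wx":0,"wy":0,"wz":0,"gripper":1},
    {"dx":0.12,"dy":0.54,"dz":0.32,"wx":0,"wy":0,"wz":0,"gripper":1}
  ]
}}

```text
t: 7.95
position: [0.4498, -0.1388, 0.2714]
tool_rot: [3.122, -0.344, -0.0]
force: [-0.3, 1.2, -0.2]
width: 0.0156
gripper_force: 15.0
```

```bash
python3 step.py mpc 4 0.015 0.2
```

```text
t 8.05 meas [-0.3145 -0.312  -0.2614 -0.252 ] est th -0.2420 w 0.209 f 1.198 b -0.0025 rms 0.4 lam 0.510 err [0.05 0.11 0.06] F [-1.9  1.2 -0.1] grip 0.016
plan th [-0.214 -0.187 -0.162 -0.136 -0.111 -0.084 -0.057 -0.033 -0.013 -0.001
  0.004  0.003]
lam [0.34  0.272 0.254 0.247]
[{"dx": 0.54, "dy": 2.42, "dz": 1.12, "wx": 0, "wy": 0, "wz": 0, "gripper": 1}, {"dx": 0.77, "dy": 3.43, "dz": 1.45, "wx": 0, "wy": 0, "wz": 0, "gripper": 1}, {"dx": 0.83, "dy": 3.71, "dz": 1.53, "wx": 0, "wy": 0, "wz": 0, "gripper": 1}, {"dx": 0.85, "dy": 3.81, "dz": 1.55, "wx": 0, "wy": 0, "wz": 0, "gripper": 1}]
```

>>> {"name": "jog_arm", "arguments": {
  "targets": [
    {"dx":0.54,"dy":2.42,"dz":1.12,"wx":0,"wy":0,"wz":0,"gripper":1},
    {"dx":0.77,"dy":3.43,"dz":1.45,"wx":0,"wy":0,"wz":0,"gripper":1},
    {"dx":0.83,"dy":3.71,"dz":1.53,"wx":0,"wy":0,"wz":0,"gripper":1},
    {"dx":0.85,"dy":3.81,"dz":1.55,"wx":0,"wy":0,"wz":0,"gripper":1}
  ]
}}

```text
t: 8.55
position: [0.4585, -0.1012, 0.2871]
tool_rot: [3.122, -0.342, 0.002]
force: [0.4, -1.4, 3.1]
width: 0.0154
gripper_force: 15.0
```

```bash
python3 step.py mpc 4 0.015 0.2
```

```text
t 8.65 meas [-0.2614 -0.252  -0.1484 -0.139 ] est th -0.1299 w 0.175 f 1.175 b -0.0201 rms 1.3 lam 0.247 err [ 0.04 -0.06  0.02] F [ 1.4 -0.9  3. ] grip 0.015
plan th [-0.107 -0.083 -0.057 -0.033 -0.012  0.003  0.012  0.017  0.018  0.018
  0.017  0.017]
lam [0.26  0.2   0.106 0.005]
[{"dx": -0.04, "dy": -0.19, "dz": -0.05, "wx": 0, "wy": 0, "wz": 0, "gripper": 1}, {"dx": 0.16, "dy": 0.71, "dz": 0.17, "wx": 0, "wy": 0, "wz": 0, "gripper": 1}, {"dx": 0.48, "dy": 2.17, "dz": 0.4, "wx": 0, "wy": 0, "wz": 0, "gripper": 1}, {"dx": 0.84, "dy": 3.75, "dz": 0.49, "wx": 0, "wy": 0, "wz": 0, "gripper": 1}]
```

>>> {"name": "jog_arm", "arguments": {
  "targets": [
    {"dx":-0.04,"dy":-0.19,"dz":-0.05,"wx":0,"wy":0,"wz":0,"gripper":1},
    {"dx":0.16,"dy":0.71,"dz":0.17,"wx":0,"wy":0,"wz":0,"gripper":1},
    {"dx":0.48,"dy":2.17,"dz":0.4,"wx":0,"wy":0,"wz":0,"gripper":1},
    {"dx":0.84,"dy":3.75,"dz":0.49,"wx":0,"wy":0,"wz":0,"gripper":1}
  ]
}}

```text
t: 9.15
position: [0.4668, -0.0623, 0.2917]
tool_rot: [3.123, -0.343, 0.0]
force: [3.2, -1.3, 0.3]
width: 0.0152
gripper_force: 15.0
```

```bash
python3 step.py mpc 4 0.015 0.2
```

```text
t 9.25 meas [-0.1484 -0.139  -0.0305 -0.0218] est th -0.0160 w 0.126 f 1.031 b -0.0752 rms 7.2 lam 0.005 err [ 0.05  0.19 -0.  ] F [ 2.5 -1.6  3.2] grip 0.015
plan th [-0.003  0.007  0.013  0.016  0.017  0.016  0.016  0.015  0.015  0.015
  0.015  0.015]
lam [ 0.007 -0.003 -0.002  0.011]
[{"dx": -0.01, "dy": -0.03, "dz": -0, "wx": 0, "wy": 0, "wz": 0, "gripper": 1}, {"dx": 0.03, "dy": 0.12, "dz": 0, "wx": 0, "wy": 0, "wz": 0, "gripper": 1}, {"dx": 0.02, "dy": 0.1, "dz": 0, "wx": 0, "wy": 0, "wz": 0, "gripper": 1}, {"dx": -0.02, "dy": -0.1, "dz": -0, "wx": 0, "wy": 0, "wz": 0, "gripper": 1}]
```

```bash
cat > glob.py <<'E'
import json,numpy as np
from scipy.optimize import least_squares
S=json.load(open('st.json'));kt,kl=np.array(S['kn']).T;M=np.array(S['meas']);M=M[M[:,0]>7.0]
def sim(x,lag=.02):
    g,i,b,d,lg=x;h=.005;ts=np.arange(7,M[-1,0]+.01,h);L=np.interp(ts-lg,kt,kl)+b;dL=np.gradient(L,h);th=-.32;w=0;o=[]
    for j in range(len(ts)):
        o.append(th);a=(g*np.sin(th)+.4*(L[j]-th)-d*w+.015*(dL[j]-w))/i
        w+=a*h;th+=w*h
        if th<=-.32: th=-.32;w=max(w,0)
    return np.interp(M[:,0],ts,o)
pr=lambda x:[(x[0]-1.02)/.3,(x[1]-.156)/.05,x[2]/.03,(x[3]-.02)/.02,(x[4]-.02)/.03]
f=least_squares(lambda x:np.r_[(sim(x)-M[:,1])/.001,pr(x)],[1.02,.156,0,.02,.02],diff_step=1e-4,x_scale=[.1,.02,.02,.02,.02])
print(f.x.round(4));print(((sim(f.x)-M[:,1])*1e3).round(1))
E
python3 glob.py
```

```text
Traceback (most recent call last):
  File "glob.py", line 2, in <module>
    from scipy.optimize import least_squares
  File "scipy/linalg/_cythonized_array_utils.pyx", line 11, in init scipy.linalg._cythonized_array_utils
  File "glob.py", line 2, in <module>
    from scipy.optimize import least_squares
```

```bash
mv glob.py gfit.py; rm -rf __pycache__/glob*; python3 gfit.py; python3 -c "
import json;S=json.load(open('st.json'));print(S['kn'][-24:],S['meas'][-10:],S['pend'],S['pt'])"
```

```text
[ 1.0395  0.1468  0.0087  0.0214 -0.0122]
[ 0.   0.3  0.2 -0.3 -0.3  0.6 -0.3 -0.3  0.2]
[[6.525, 0.43], [6.625, 0.43], [6.75, 0.45], [6.875, 0.47], [7.0, 0.49], [7.1, 0.49], [7.225, 0.51], [7.35, 0.53], [7.475, 0.55], [7.575, 0.55], [7.7, 0.6198331913306819], [7.825, 0.5844376680116447], [7.95, 0.5102268278208081], [8.05, 0.5102268278208081], [8.175, 0.34022898548633684], [8.3, 0.27176417952482707], [8.425, 0.2538014309814616], [8.55, 0.2470655142746127], [8.65, 0.2470655142746127], [8.775, 0.2598296129337078], [8.9, 0.20044957862175022], [9.025, 0.10556507086830935], [9.15, 0.004548872525936547], [9.25, 0.004548872525936547]] [[7.0, -0.3198527032007037], [7.05, -0.32001326638954947], [7.475, -0.3144728311533926], [7.525, -0.3119783249988571], [7.95, -0.2614058142530046], [8.0, -0.2520448972568037], [8.55, -0.1483816120445696], [8.6, -0.13898524700058582], [9.15, -0.030496965017137563], [9.2, -0.021774637101885156]] [0.006575506667501257, -0.0032718501831333823, -0.0021301390988201184, 0.011167296872332868] 9.25
```

```bash
sed -i "s/\.85\*f\*np.sin(th)/1.0395*f*np.sin(th)/; s/(\.13\*f)/(.1468*f)/; s/ts-\.02/ts+.012/; s/(\.03 if S.get('up') else \.15)/.01/; s/(b-S\['b'\])\/\.01/(b-S['b'])\/.006/; s/t-2\.2/t-1.9/; s/-\.02\*w/-.0214*w/; s/^k,DT=.*/k,DT=.4,.005/; s/ref-2\.1\*f/ref-2.6*f/" step.py
python3 - <<'E'
import json;S=json.load(open('st.json'));S.update(pend=None,f=1.0,b=.0087);json.dump(S,open('st.json','w'))
E
python3 step.py mpc 3 0.015 0.2
```

```text
t 9.35 meas [-0.0305 -0.0218 -0.0139 -0.006 ] est th 0.0010 w 0.137 f 0.896 b -0.0332 rms 6.0 lam 0.005 err [0.03 0.08 0.  ] F [ 3.5 -1.5  2.5] grip 0.015
plan th [0.015 0.022 0.023 0.021 0.018 0.016 0.015 0.014 0.014 0.015 0.015 0.015]
lam [-0.121 -0.134 -0.089]
[{"dx": 0.44, "dy": 1.96, "dz": -0.12, "wx": 0, "wy": 0, "wz": 0, "gripper": 1}, {"dx": 0.48, "dy": 2.16, "dz": -0.14, "wx": 0, "wy": 0, "wz": 0, "gripper": 1}, {"dx": 0.33, "dy": 1.46, "dz": -0.06, "wx": 0, "wy": 0, "wz": 0, "gripper": 1}]
```

>>> {"name": "jog_arm", "arguments": {
  "targets": [
    {"dx":0.83,"dy":3.71,"dz":-0.44,"wx":0,"wy":0,"wz":0,"gripper":1},
    {"dx":0.94,"dy":4.21,"dz":-0.57,"wx":0,"wy":0,"wz":0,"gripper":1},
    {"dx":0.71,"dy":3.17,"dz":-0.32,"wx":0,"wy":0,"wz":0,"gripper":1}
  ]
}}

```text
t: 9.72
position: [0.4736, -0.0308, 0.2885]
tool_rot: [-3.123, 0.339, 0.0]
force: [2.3, 0.2, 0.4]
width: 0.0156
gripper_force: 15.0
```

```bash
python3 step.py mpc 4 0.015 0.2; python3 gfit.py
```

```text
t 9.82 meas [-0.0139 -0.006   0.0281  0.0272] est th 0.0240 w -0.066 f 0.996 b 0.0061 rms 0.6 lam -0.200 err [-0.03 -0.07  0.01] F [2.2 0.5 3.4] grip 0.015
plan th [0.015 0.01  0.008 0.009 0.011 0.013 0.015 0.015 0.016 0.016 0.015 0.015]
lam [-0.001  0.069  0.062  0.026]
[{"dx": -0.69, "dy": -3.08, "dz": 0.32, "wx": 0, "wy": 0, "wz": 0, "gripper": 1}, {"dx": -0.93, "dy": -4.17, "dz": 0.28, "wx": 0, "wy": 0, "wz": 0, "gripper": 1}, {"dx": -0.91, "dy": -4.07, "dz": 0.29, "wx": 0, "wy": 0, "wz": 0, "gripper": 1}, {"dx": -0.78, "dy": -3.51, "dz": 0.31, "wx": 0, "wy": 0, "wz": 0, "gripper": 1}]
[ 1.032   0.1482  0.0032  0.0192 -0.0109]
[ 0.   0.4  0.2 -0.3 -0.3  0.8 -0.  -1.  -0.6  0.2  0.9  0.5 -0.5]
```

```bash
sed -i "s/S\['meas'\].append(\[t,theta(read_camera('scene'))\])/im=read_camera('scene');cv2.imwrite('pics\/last.png',im);S['meas'].append([t,theta(im)])/" step.py; sed -n '/range(int/,+2p' step.py
```

```text
for _ in range(int(os.environ.get('NC',2))):
    t=r.get_state()['t'];im=read_camera('scene');cv2.imwrite('pics/last.png',im);S['meas'].append([t,theta(im)])
s=r.get_state();t=s['t'];S['kn'].append([t,lam])
```

>>> {"name": "jog_arm", "arguments": {
  "targets": [
    {"dx":-0.69,"dy":-3.08,"dz":0.32,"wx":0,"wy":0,"wz":0,"gripper":1},
    {"dx":-0.93,"dy":-4.17,"dz":0.28,"wx":0,"wy":0,"wz":0,"gripper":1},
    {"dx":-0.91,"dy":-4.07,"dz":0.29,"wx":0,"wy":0,"wz":0,"gripper":1},
    {"dx":-0.78,"dy":-3.51,"dz":0.31,"wx":0,"wy":0,"wz":0,"gripper":1}
  ]
}}

```text
t: 10.32
position: [0.4653, -0.0664, 0.2913]
tool_rot: [3.122, -0.344, -0.002]
force: [-0.8, -1.0, 0.7]
width: 0.0157
gripper_force: 15.0
```

```bash
python3 step.py mpc 4 0.015 0.2; python3 -c "
import cv2
a=cv2.imread('pics/last.png')
cv2.imwrite('pics/c1.png',cv2.resize(a[195:255,170:250],(800,600),interpolation=cv2.INTER_CUBIC))"
```

```text
t 10.43 meas [0.0281 0.0272 0.0081 0.0092] est th 0.0102 w 0.025 f 0.998 b 0.0050 rms 0.6 lam 0.026 err [-0.03  0.1  -0.04] F [-1.8 -0.4  0.3] grip 0.016
plan th [0.013 0.016 0.017 0.017 0.016 0.016 0.015 0.015 0.015 0.015 0.015 0.015]
lam [-0.035 -0.059 -0.06  -0.05 ]
[{"dx": 0.21, "dy": 0.95, "dz": -0, "wx": 0, "wy": 0, "wz": 0, "gripper": 1}, {"dx": 0.3, "dy": 1.33, "dz": -0.02, "wx": 0, "wy": 0, "wz": 0, "gripper": 1}, {"dx": 0.3, "dy": 1.34, "dz": -0.02, "wx": 0, "wy": 0, "wz": 0, "gripper": 1}, {"dx": 0.26, "dy": 1.18, "dz": -0.01, "wx": 0, "wy": 0, "wz": 0, "gripper": 1}]
```

View pics/c1.png

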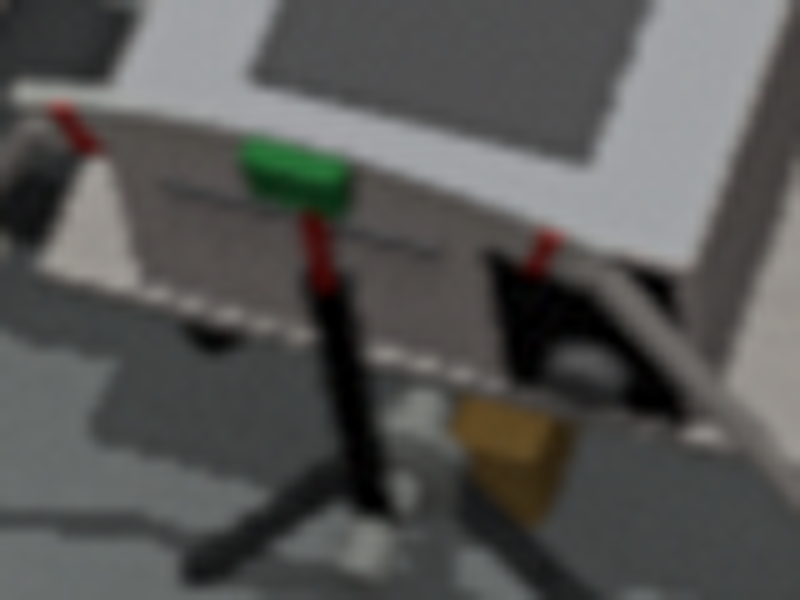

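The pointer tip at (312,215) in the crop points at the middle of the tab, (298,187), within about 2–3 mm. Holding.

>>> {"name": "jog_arm", "arguments": {
  "targets": [
    {"dx":0.21,"dy":0.95,"dz":0,"wx":0,"wy":0,"wz":0,"gripper":1},
    {"dx":0.3,"dy":1.33,"dz":-0.02,"wx":0,"wy":0,"wz":0,"gripper":1},
    {"dx":0.3,"dy":1.34,"dz":-0.02,"wx":0,"wy":0,"wz":0,"gripper":1},
    {"dx":0.26,"dy":1.18,"dz":-0.01,"wx":0,"wy":0,"wz":0,"gripper":1}
  ]
}}

```text
t: 10.92
position: [0.4682, -0.0546, 0.2913]
tool_rot: [-3.123, 0.342, 0.001]
force: [-3.6, -0.6, 0.4]
width: 0.0155
gripper_force: 15.0
```

```bash
python3 step.py mpc 4 0.018 0.2
```

```text
t 11.03 meas [0.0081 0.0092 0.0117 0.0104] est th 0.0097 w -0.023 f 1.002 b 0.0026 rms 0.7 lam -0.050 err [-0.02 -0.   -0.02] F [-3.7  0.7  1.3] grip 0.016
plan th [0.008 0.008 0.01  0.014 0.016 0.018 0.019 0.019 0.019 0.018 0.018 0.018]
lam [ 0.044  0.046  0.012 -0.023]
[{"dx": -0.33, "dy": -1.46, "dz": 0, "wx": 0, "wy": 0, "wz": 0, "gripper": 1}, {"dx": -0.33, "dy": -1.49, "dz": 0, "wx": 0, "wy": 0, "wz": 0, "gripper": 1}, {"dx": -0.21, "dy": -0.96, "dz": 0.02, "wx": 0, "wy": 0, "wz": 0, "gripper": 1}, {"dx": -0.09, "dy": -0.41, "dz": 0.02, "wx": 0, "wy": 0, "wz": 0, "gripper": 1}]
```

>>> {"name": "jog_arm", "arguments": {
  "targets": [
    {"dx":-0.33,"dy":-1.46,"dz":0,"wx":0,"wy":0,"wz":0,"gripper":1},
    {"dx":-0.33,"dy":-1.49,"dz":0,"wx":0,"wy":0,"wz":0,"gripper":1},
    {"dx":-0.21,"dy":-0.96,"dz":0.02,"wx":0,"wy":0,"wz":0,"gripper":1},
    {"dx":-0.09,"dy":-0.41,"dz":0.02,"wx":0,"wy":0,"wz":0,"gripper":1}
  ]
}}

```text
t: 11.52
position: [0.4675, -0.0589, 0.2916]
tool_rot: [3.122, -0.343, -0.0]
force: [-3.3, -1.4, 0.2]
width: 0.0152
gripper_force: 15.0
```

```bash
python3 step.py mpc 5 0.018 0.2
```

```text
t 11.62 meas [0.0117 0.0104 0.0155 0.0166] est th 0.0180 w 0.029 f 1.003 b 0.0027 rms 0.4 lam -0.023 err [ 0.02  0.05 -0.01] F [-3.1  0.5  0.6] grip 0.015
plan th [0.021 0.022 0.022 0.02  0.019 0.018 0.018 0.018 0.018 0.018 0.018 0.018]
lam [-0.075 -0.08  -0.064 -0.044 -0.03 ]
[{"dx": 0.18, "dy": 0.81, "dz": -0.04, "wx": 0, "wy": 0, "wz": 0, "gripper": 1}, {"dx": 0.2, "dy": 0.89, "dz": -0.05, "wx": 0, "wy": 0, "wz": 0, "gripper": 1}, {"dx": 0.14, "dy": 0.63, "dz": -0.03, "wx": 0, "wy": 0, "wz": 0, "gripper": 1}, {"dx": 0.07, "dy": 0.32, "dz": -0.01, "wx": 0, "wy": 0, "wz": 0, "gripper": 1}, {"dx": 0.02, "dy": 0.1, "dz": -0, "wx": 0, "wy": 0, "wz": 0, "gripper": 1}]
```

>>> {"name": "jog_arm", "arguments": {
  "targets": [
    {"dx":0.18,"dy":0.81,"dz":-0.04,"wx":0,"wy":0,"wz":0,"gripper":1},
    {"dx":0.2,"dy":0.89,"dz":-0.05,"wx":0,"wy":0,"wz":0,"gripper":1},
    {"dx":0.14,"dy":0.63,"dz":-0.03,"wx":0,"wy":0,"wz":0,"gripper":1},
    {"dx":0.07,"dy":0.32,"dz":-0.01,"wx":0,"wy":0,"wz":0,"gripper":1},
    {"dx":0.02,"dy":0.1,"dz":0,"wx":0,"wy":0,"wz":0,"gripper":1}
  ]
}}

```text
t: 12.25
position: [0.4679, -0.058, 0.2918]
tool_rot: [-3.122, 0.343, -0.001]
force: [-0.2, 0.4, 0.8]
width: 0.0156
gripper_force: 15.0
```

```bash
python3 step.py mpc 5 0.018 0.2
```

```text
t 12.35 meas [0.0155 0.0166 0.0149 0.0149] est th 0.0135 w -0.021 f 1.002 b 0.0001 rms 0.4 lam -0.030 err [ 0.02 -0.02  0.01] F [0.5 0.8 0.6] grip 0.016
plan th [0.012 0.012 0.013 0.015 0.017 0.018 0.018 0.018 0.018 0.018 0.018 0.018]
lam [ 0.026  0.025  0.001 -0.023 -0.038]
[{"dx": -0.19, "dy": -0.87, "dz": 0, "wx": 0, "wy": 0, "wz": 0, "gripper": 1}, {"dx": -0.19, "dy": -0.85, "dz": 0, "wx": 0, "wy": 0, "wz": 0, "gripper": 1}, {"dx": -0.11, "dy": -0.48, "dz": 0.01, "wx": 0, "wy": 0, "wz": 0, "gripper": 1}, {"dx": -0.02, "dy": -0.11, "dz": 0, "wx": 0, "wy": 0, "wz": 0, "gripper": 1}, {"dx": 0.03, "dy": 0.13, "dz": -0, "wx": 0, "wy": 0, "wz": 0, "gripper": 1}]
```

>>> {"name": "jog_arm", "arguments": {
  "targets": [
    {"dx":-0.19,"dy":-0.87,"dz":0,"wx":0,"wy":0,"wz":0,"gripper":1},
    {"dx":-0.19,"dy":-0.85,"dz":0,"wx":0,"wy":0,"wz":0,"gripper":1},
    {"dx":-0.11,"dy":-0.48,"dz":0.01,"wx":0,"wy":0,"wz":0,"gripper":1},
    {"dx":-0.02,"dy":-0.11,"dz":0,"wx":0,"wy":0,"wz":0,"gripper":1},
    {"dx":0.03,"dy":0.13,"dz":0,"wx":0,"wy":0,"wz":0,"gripper":1}
  ]
}}

```text
t: 12.98
position: [0.4682, -0.0565, 0.2918]
tool_rot: [3.122, -0.342, 0.001]
force: [-0.1, -2.8, 1.1]
width: 0.0151
gripper_force: 15.0
```

```bash
python3 step.py mpc 5 0.018 0.2
```

```text
t 13.07 meas [0.0149 0.0149 0.0213 0.022 ] est th 0.0233 w 0.022 f 1.003 b 0.0026 rms 0.3 lam -0.038 err [0.03 0.02 0.01] F [-0.8 -0.6  1.3] grip 0.016
plan th [0.025 0.025 0.023 0.021 0.019 0.018 0.018 0.017 0.018 0.018 0.018 0.018]
lam [-0.095 -0.09  -0.063 -0.037 -0.021]
[{"dx": 0.2, "dy": 0.88, "dz": -0.06, "wx": 0, "wy": 0, "wz": 0, "gripper": 1}, {"dx": 0.18, "dy": 0.81, "dz": -0.05, "wx": 0, "wy": 0, "wz": 0, "gripper": 1}, {"dx": 0.09, "dy": 0.39, "dz": -0.02, "wx": 0, "wy": 0, "wz": 0, "gripper": 1}, {"dx": -0, "dy": -0.02, "dz": 0, "wx": 0, "wy": 0, "wz": 0, "gripper": 1}, {"dx": -0.06, "dy": -0.27, "dz": 0.01, "wx": 0, "wy": 0, "wz": 0, "gripper": 1}]
```

>>> {"name": "jog_arm", "arguments": {
  "targets": [
    {"dx":0.2,"dy":0.88,"dz":-0.06,"wx":0,"wy":0,"wz":0,"gripper":1},
    {"dx":0.18,"dy":0.81,"dz":-0.05,"wx":0,"wy":0,"wz":0,"gripper":1},
    {"dx":0.09,"dy":0.39,"dz":-0.02,"wx":0,"wy":0,"wz":0,"gripper":1},
    {"dx":0,"dy":-0.02,"dz":0,"wx":0,"wy":0,"wz":0,"gripper":1},
    {"dx":-0.06,"dy":-0.27,"dz":0.01,"wx":0,"wy":0,"wz":0,"gripper":1}
  ]
}}

```text
t: 13.7
position: [0.4674, -0.0595, 0.2918]
tool_rot: [-3.122, 0.343, -0.0]
force: [2.1, 0.4, 1.6]
width: 0.0154
gripper_force: 15.0
```

```bash
python3 step.py mpc 5 0.018 0.2
```

```text
t 13.80 meas [0.0213 0.022  0.0155 0.0143] est th 0.0133 w -0.021 f 1.002 b 0.0004 rms 0.2 lam -0.021 err [ 0.   -0.03  0.01] F [1.7 0.4 2.4] grip 0.015
plan th [0.011 0.012 0.013 0.015 0.017 0.018 0.018 0.018 0.018 0.018 0.018 0.018]
lam [ 0.029  0.024 -0.001 -0.025 -0.039]
[{"dx": -0.17, "dy": -0.78, "dz": -0, "wx": 0, "wy": 0, "wz": 0, "gripper": 1}, {"dx": -0.16, "dy": -0.7, "dz": -0, "wx": 0, "wy": 0, "wz": 0, "gripper": 1}, {"dx": -0.07, "dy": -0.31, "dz": 0, "wx": 0, "wy": 0, "wz": 0, "gripper": 1}, {"dx": 0.01, "dy": 0.06, "dz": -0, "wx": 0, "wy": 0, "wz": 0, "gripper": 1}, {"dx": 0.06, "dy": 0.29, "dz": -0.01, "wx": 0, "wy": 0, "wz": 0, "gripper": 1}]
```

>>> {"name": "jog_arm", "arguments": {
  "targets": [
    {"dx":-0.17,"dy":-0.78,"dz":0,"wx":0,"wy":0,"wz":0,"gripper":1},
    {"dx":-0.16,"dy":-0.7,"dz":0,"wx":0,"wy":0,"wz":0,"gripper":1},
    {"dx":-0.07,"dy":-0.31,"dz":0,"wx":0,"wy":0,"wz":0,"gripper":1},
    {"dx":0.01,"dy":0.06,"dz":0,"wx":0,"wy":0,"wz":0,"gripper":1},
    {"dx":0.06,"dy":0.29,"dz":-0.01,"wx":0,"wy":0,"wz":0,"gripper":1}
  ]
}}

```text
t: 14.42
position: [0.468, -0.0563, 0.2916]
tool_rot: [3.122, -0.342, -0.0]
force: [0.7, -0.7, 0.0]
width: 0.0153
gripper_force: 15.0
```

```bash
python3 step.py mpc 5 0.018 0.2
```

```text
t 14.53 meas [0.0155 0.0143 0.0225 0.0238] est th 0.0251 w 0.026 f 1.003 b 0.0036 rms 0.1 lam -0.039 err [ 0.    0.03 -0.01] F [ 0.4 -1.9  0.9] grip 0.015
plan th [0.027 0.027 0.025 0.022 0.02  0.018 0.017 0.017 0.018 0.018 0.018 0.018]
lam [-0.111 -0.105 -0.071 -0.038 -0.018]
[{"dx": 0.25, "dy": 1.11, "dz": -0.09, "wx": 0, "wy": 0, "wz": 0, "gripper": 1}, {"dx": 0.23, "dy": 1.02, "dz": -0.08, "wx": 0, "wy": 0, "wz": 0, "gripper": 1}, {"dx": 0.11, "dy": 0.5, "dz": -0.03, "wx": 0, "wy": 0, "wz": 0, "gripper": 1}, {"dx": -0, "dy": -0.01, "dz": 0, "wx": 0, "wy": 0, "wz": 0, "gripper": 1}, {"dx": -0.07, "dy": -0.32, "dz": 0.01, "wx": 0, "wy": 0, "wz": 0, "gripper": 1}]
```

>>> {"name": "jog_arm", "arguments": {
  "targets": [
    {"dx":0.25,"dy":1.11,"dz":-0.09,"wx":0,"wy":0,"wz":0,"gripper":1},
    {"dx":0.23,"dy":1.02,"dz":-0.08,"wx":0,"wy":0,"wz":0,"gripper":1},
    {"dx":0.11,"dy":0.5,"dz":-0.03,"wx":0,"wy":0,"wz":0,"gripper":1},
    {"dx":0,"dy":-0.01,"dz":0,"wx":0,"wy":0,"wz":0,"gripper":1},
    {"dx":-0.07,"dy":-0.32,"dz":0.01,"wx":0,"wy":0,"wz":0,"gripper":1}
  ]
}}

```text
t: 15.15
position: [0.467, -0.0599, 0.2917]
tool_rot: [-3.122, 0.343, 0.001]
force: [0.4, 0.8, 1.0]
width: 0.0155
gripper_force: 15.0
```

```bash
python3 step.py mpc 5 0.018 0.2
```

```text
t 15.25 meas [0.0225 0.0238 0.0152 0.0139] est th 0.0126 w -0.025 f 1.002 b 0.0012 rms 0.1 lam -0.018 err [-0.02 -0.03  0.  ] F [-0.8  0.4  1.4] grip 0.016
plan th [0.01  0.011 0.012 0.015 0.017 0.018 0.019 0.019 0.018 0.018 0.018 0.018]
lam [ 0.038  0.032  0.003 -0.025 -0.042]
[{"dx": -0.2, "dy": -0.89, "dz": -0.01, "wx": 0, "wy": 0, "wz": 0, "gripper": 1}, {"dx": -0.18, "dy": -0.79, "dz": -0.01, "wx": 0, "wy": 0, "wz": 0, "gripper": 1}, {"dx": -0.08, "dy": -0.34, "dz": 0, "wx": 0, "wy": 0, "wz": 0, "gripper": 1}, {"dx": 0.02, "dy": 0.1, "dz": -0, "wx": 0, "wy": 0, "wz": 0, "gripper": 1}, {"dx": 0.08, "dy": 0.36, "dz": -0.01, "wx": 0, "wy": 0, "wz": 0, "gripper": 1}]
```

>>> {"name": "jog_arm", "arguments": {
  "targets": [
    {"dx":-0.2,"dy":-0.89,"dz":-0.01,"wx":0,"wy":0,"wz":0,"gripper":1},
    {"dx":-0.18,"dy":-0.79,"dz":-0.01,"wx":0,"wy":0,"wz":0,"gripper":1},
    {"dx":-0.08,"dy":-0.34,"dz":0,"wx":0,"wy":0,"wz":0,"gripper":1},
    {"dx":0.02,"dy":0.1,"dz":0,"wx":0,"wy":0,"wz":0,"gripper":1},
    {"dx":0.08,"dy":0.36,"dz":-0.01,"wx":0,"wy":0,"wz":0,"gripper":1}
  ]
}}

```text
t: 15.88
position: [0.4681, -0.0557, 0.2916]
tool_rot: [3.122, -0.342, -0.0]
force: [-0.5, -0.8, 0.7]
width: 0.0155
gripper_force: 15.0
```

```bash
python3 step.py mpc 5 0.018 0.2; python3 -c "
import cv2
a=cv2.imread('pics/last.png')
cv2.imwrite('pics/c2.png',cv2.resize(a[200:230,180:220],(800,600),interpolation=cv2.INTER_CUBIC))"
```

```text
t 15.97 meas [0.0152 0.0139 0.021  0.0217] est th 0.0230 w 0.022 f 1.002 b 0.0035 rms 0.2 lam -0.042 err [ 0.    0.04 -0.01] F [-1.3 -0.5  0.8] grip 0.015
plan th [0.025 0.025 0.023 0.021 0.019 0.018 0.018 0.017 0.018 0.018 0.018 0.018]
lam [-0.094 -0.089 -0.063 -0.037 -0.022]
[{"dx": 0.18, "dy": 0.82, "dz": -0.06, "wx": 0, "wy": 0, "wz": 0, "gripper": 1}, {"dx": 0.16, "dy": 0.74, "dz": -0.05, "wx": 0, "wy": 0, "wz": 0, "gripper": 1}, {"dx": 0.07, "dy": 0.33, "dz": -0.02, "wx": 0, "wy": 0, "wz": 0, "gripper": 1}, {"dx": -0.02, "dy": -0.07, "dz": 0, "wx": 0, "wy": 0, "wz": 0, "gripper": 1}, {"dx": -0.07, "dy": -0.31, "dz": 0.01, "wx": 0, "wy": 0, "wz": 0, "gripper": 1}]
```

View pics/c2.png

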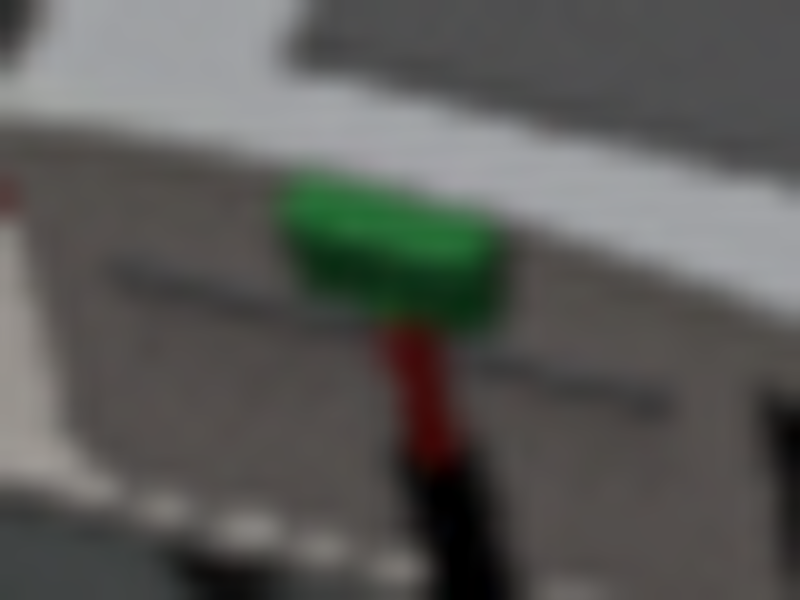

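The tip at (408,330) sits under the middle of the tab (bottom edge runs 305–495). One more hold for margin, then lower.

>>> {"name": "jog_arm", "arguments": {
  "targets": [
    {"dx":0.18,"dy":0.82,"dz":-0.06,"wx":0,"wy":0,"wz":0,"gripper":1},
    {"dx":0.16,"dy":0.74,"dz":-0.05,"wx":0,"wy":0,"wz":0,"gripper":1},
    {"dx":0.07,"dy":0.33,"dz":-0.02,"wx":0,"wy":0,"wz":0,"gripper":1},
    {"dx":-0.02,"dy":-0.07,"dz":0,"wx":0,"wy":0,"wz":0,"gripper":1},
    {"dx":-0.07,"dy":-0.31,"dz":0.01,"wx":0,"wy":0,"wz":0,"gripper":1}
  ]
}}

```text
t: 16.6
position: [0.4673, -0.0594, 0.2918]
tool_rot: [-3.122, 0.343, -0.0]
force: [-0.2, 1.0, 1.7]
width: 0.0155
gripper_force: 15.0
```

```bash
python3 step.py mpc 4 -0.33 0.13
```

```text
t 16.70 meas [0.021  0.0217 0.0146 0.0132] est th 0.0121 w -0.024 f 1.002 b 0.0008 rms 0.1 lam -0.022 err [-0.01 -0.02  0.01] F [-0.2  0.7  0.8] grip 0.015
plan th [ 0.007 -0.005 -0.023 -0.044 -0.066 -0.089 -0.11  -0.129 -0.145 -0.154
 -0.158 -0.158]
lam [-0.173 -0.168 -0.093 -0.007]
[{"dx": 0.52, "dy": 2.35, "dz": -0.24, "wx": 0, "wy": 0, "wz": 0, "gripper": 1}, {"dx": 0.51, "dy": 2.27, "dz": -0.22, "wx": 0, "wy": 0, "wz": 0, "gripper": 1}, {"dx": 0.25, "dy": 1.11, "dz": -0.07, "wx": 0, "wy": 0, "wz": 0, "gripper": 1}, {"dx": -0.05, "dy": -0.23, "dz": 0, "wx": 0, "wy": 0, "wz": 0, "gripper": 1}]
```

>>> {"name": "jog_arm", "arguments": {
  "targets": [
    {"dx":0.52,"dy":2.35,"dz":-0.24,"wx":0,"wy":0,"wz":0,"gripper":1},
    {"dx":0.51,"dy":2.27,"dz":-0.22,"wx":0,"wy":0,"wz":0,"gripper":1},
    {"dx":0.25,"dy":1.11,"dz":-0.07,"wx":0,"wy":0,"wz":0,"gripper":1},
    {"dx":-0.05,"dy":-0.23,"dz":0,"wx":0,"wy":0,"wz":0,"gripper":1}
  ]
}}

```text
t: 17.2
position: [0.4665, -0.0625, 0.2918]
tool_rot: [-3.123, 0.342, 0.0]
force: [0.1, 0.6, 1.2]
width: 0.0153
gripper_force: 15.0
```

```bash
python3 step.py mpc 4 -0.33 0.13
```

```text
t 17.30 meas [ 0.0146  0.0132 -0.0301 -0.0381] est th -0.0452 w -0.150 f 1.004 b 0.0124 rms 0.5 lam -0.007 err [-0.05 -0.18  0.  ] F [-0.4  1.6  2.1] grip 0.015
plan th [-0.064 -0.081 -0.097 -0.113 -0.13  -0.148 -0.167 -0.185 -0.201 -0.211
 -0.215 -0.215]
lam [0.094 0.132 0.136 0.133]
[{"dx": -0.35, "dy": -1.57, "dz": -0.07, "wx": 0, "wy": 0, "wz": 0, "gripper": 1}, {"dx": -0.48, "dy": -2.16, "dz": -0.14, "wx": 0, "wy": 0, "wz": 0, "gripper": 1}, {"dx": -0.5, "dy": -2.23, "dz": -0.15, "wx": 0, "wy": 0, "wz": 0, "gripper": 1}, {"dx": -0.49, "dy": -2.18, "dz": -0.14, "wx": 0, "wy": 0, "wz": 0, "gripper": 1}]
```

>>> {"name": "jog_arm", "arguments": {
  "targets": [
    {"dx":-0.35,"dy":-1.57,"dz":-0.07,"wx":0,"wy":0,"wz":0,"gripper":1},
    {"dx":-0.48,"dy":-2.16,"dz":-0.14,"wx":0,"wy":0,"wz":0,"gripper":1},
    {"dx":-0.5,"dy":-2.23,"dz":-0.15,"wx":0,"wy":0,"wz":0,"gripper":1},
    {"dx":-0.49,"dy":-2.18,"dz":-0.14,"wx":0,"wy":0,"wz":0,"gripper":1}
  ]
}}

```text
t: 17.8
position: [0.4618, -0.0832, 0.2902]
tool_rot: [3.123, -0.343, -0.001]
force: [-1.7, 1.0, 0.5]
width: 0.0154
gripper_force: 15.0
```

```bash
python3 step.py mpc 4 -0.33 0.13
```

```text
t 17.90 meas [-0.0301 -0.0381 -0.1075 -0.113 ] est th -0.1191 w -0.120 f 1.004 b 0.0159 rms 0.4 lam 0.133 err [-0.01  0.03 -0.01] F [-1.4  0.8  0.5] grip 0.015
plan th [-0.134 -0.15  -0.167 -0.184 -0.202 -0.221 -0.241 -0.26  -0.275 -0.285
 -0.289 -0.289]
lam [0.167 0.193 0.213 0.231]
[{"dx": -0.12, "dy": -0.52, "dz": -0.08, "wx": 0, "wy": 0, "wz": 0, "gripper": 1}, {"dx": -0.21, "dy": -0.93, "dz": -0.16, "wx": 0, "wy": 0, "wz": 0, "gripper": 1}, {"dx": -0.28, "dy": -1.23, "dz": -0.22, "wx": 0, "wy": 0, "wz": 0, "gripper": 1}, {"dx": -0.33, "dy": -1.5, "dz": -0.28, "wx": 0, "wy": 0, "wz": 0, "gripper": 1}]
```

>>> {"name": "jog_arm", "arguments": {
  "targets": [
    {"dx":-0.12,"dy":-0.52,"dz":-0.08,"wx":0,"wy":0,"wz":0,"gripper":1},
    {"dx":-0.21,"dy":-0.93,"dz":-0.16,"wx":0,"wy":0,"wz":0,"gripper":1},
    {"dx":-0.28,"dy":-1.23,"dz":-0.22,"wx":0,"wy":0,"wz":0,"gripper":1},
    {"dx":-0.33,"dy":-1.5,"dz":-0.28,"wx":0,"wy":0,"wz":0,"gripper":1}
  ]
}}

```text
t: 18.4
position: [0.4585, -0.0984, 0.2874]
tool_rot: [-3.123, 0.343, 0.001]
force: [-1.4, 2.4, -0.1]
width: 0.0154
gripper_force: 15.0
```

```bash
python3 step.py mpc 4 -0.325 0.11
```

```text
t 18.50 meas [-0.1075 -0.113  -0.1808 -0.1877] est th -0.1947 w -0.143 f 1.001 b 0.0168 rms 0.3 lam 0.231 err [-0.02 -0.02 -0.01] F [-2.5  2.9  1.4] grip 0.015
plan th [-0.212 -0.228 -0.241 -0.253 -0.265 -0.277 -0.289 -0.304 -0.32  -0.32
 -0.32  -0.32 ]
lam [0.338 0.378 0.385 0.382]
[{"dx": -0.36, "dy": -1.61, "dz": -0.48, "wx": 0, "wy": 0, "wz": 0, "gripper": 1}, {"dx": -0.49, "dy": -2.19, "dz": -0.7, "wx": 0, "wy": 0, "wz": 0, "gripper": 1}, {"dx": -0.51, "dy": -2.29, "dz": -0.75, "wx": 0, "wy": 0, "wz": 0, "gripper": 1}, {"dx": -0.5, "dy": -2.26, "dz": -0.73, "wx": 0, "wy": 0, "wz": 0, "gripper": 1}]
```

>>> {"name": "jog_arm", "arguments": {
  "targets": [
    {"dx":-0.36,"dy":-1.61,"dz":-0.48,"wx":0,"wy":0,"wz":0,"gripper":1},
    {"dx":-0.49,"dy":-2.19,"dz":-0.7,"wx":0,"wy":0,"wz":0,"gripper":1},
    {"dx":-0.51,"dy":-2.29,"dz":-0.75,"wx":0,"wy":0,"wz":0,"gripper":1},
    {"dx":-0.5,"dy":-2.26,"dz":-0.73,"wx":0,"wy":0,"wz":0,"gripper":1}
  ]
}}

```text
t: 19.0
position: [0.4536, -0.1208, 0.2803]
tool_rot: [3.123, -0.343, -0.0]
force: [-3.1, 2.8, 1.7]
width: 0.0152
gripper_force: 15.0
```

```bash
python3 step.py mpc 4 -0.325 0.08
```

```text
t 19.10 meas [-0.1808 -0.1877 -0.2486 -0.2523] est th -0.2564 w -0.078 f 0.997 b 0.0176 rms 0.3 lam 0.382 err [0.   0.02 0.01] F [-2.2  1.8  2.2] grip 0.016
plan th [-0.266 -0.276 -0.285 -0.295 -0.306 -0.318 -0.32  -0.32  -0.32  -0.32
 -0.32  -0.32 ]
lam [0.388 0.398 0.41  0.418]
[{"dx": -0.02, "dy": -0.07, "dz": -0.03, "wx": 0, "wy": 0, "wz": 0, "gripper": 1}, {"dx": -0.05, "dy": -0.23, "dz": -0.1, "wx": 0, "wy": 0, "wz": 0, "gripper": 1}, {"dx": -0.09, "dy": -0.39, "dz": -0.17, "wx": 0, "wy": 0, "wz": 0, "gripper": 1}, {"dx": -0.11, "dy": -0.52, "dz": -0.22, "wx": 0, "wy": 0, "wz": 0, "gripper": 1}]
```

>>> {"name": "jog_arm", "arguments": {
  "targets": [
    {"dx":-0.02,"dy":-0.07,"dz":-0.03,"wx":0,"wy":0,"wz":0,"gripper":1},
    {"dx":-0.05,"dy":-0.23,"dz":-0.1,"wx":0,"wy":0,"wz":0,"gripper":1},
    {"dx":-0.09,"dy":-0.39,"dz":-0.17,"wx":0,"wy":0,"wz":0,"gripper":1},
    {"dx":-0.11,"dy":-0.52,"dz":-0.22,"wx":0,"wy":0,"wz":0,"gripper":1}
  ]
}}

```text
t: 19.6
position: [0.4525, -0.126, 0.2779]
tool_rot: [-3.123, 0.342, 0.001]
force: [-2.9, 3.9, 1.5]
width: 0.0156
gripper_force: 15.0
```

```bash
python3 step.py lam 5 0.44
```

```text
t 19.70 meas [-0.2486 -0.2523 -0.294  -0.2969] est th -0.3013 w -0.081 f 0.996 b 0.0183 rms 0.3 lam 0.418 err [-0.   -0.01 -0.01] F [-3.8  2.   0.6] grip 0.015
lam [0.423 0.427 0.431 0.436 0.44 ]
[{"dx": -0.01, "dy": -0.06, "dz": -0.03, "wx": 0, "wy": 0, "wz": 0, "gripper": 1}, {"dx": -0.03, "dy": -0.12, "dz": -0.06, "wx": 0, "wy": 0, "wz": 0, "gripper": 1}, {"dx": -0.04, "dy": -0.19, "dz": -0.09, "wx": 0, "wy": 0, "wz": 0, "gripper": 1}, {"dx": -0.06, "dy": -0.25, "dz": -0.12, "wx": 0, "wy": 0, "wz": 0, "gripper": 1}, {"dx": -0.07, "dy": -0.31, "dz": -0.14, "wx": 0, "wy": 0, "wz": 0, "gripper": 1}]
```

>>> {"name": "jog_arm", "arguments": {
  "targets": [
    {"dx":-0.01,"dy":-0.06,"dz":-0.03,"wx":0,"wy":0,"wz":0,"gripper":1},
    {"dx":-0.03,"dy":-0.12,"dz":-0.06,"wx":0,"wy":0,"wz":0,"gripper":1},
    {"dx":-0.04,"dy":-0.19,"dz":-0.09,"wx":0,"wy":0,"wz":0,"gripper":1},
    {"dx":-0.06,"dy":-0.25,"dz":-0.12,"wx":0,"wy":0,"wz":0,"gripper":1},
    {"dx":-0.07,"dy":-0.31,"dz":-0.14,"wx":0,"wy":0,"wz":0,"gripper":1}
  ]
}}

```text
t: 20.32
position: [0.4518, -0.1291, 0.2766]
tool_rot: [-3.123, 0.342, 0.0]
force: [-3.4, 4.8, 1.3]
width: 0.0154
gripper_force: 15.0
```

```bash
python3 step.py lam 5 0.05
```

```text
t 20.43 meas [-0.294  -0.2969 -0.32   -0.32  ] est th -0.3200 w 0.000 f 0.995 b 0.0188 rms 0.3 lam 0.440 err [ 0.   -0.01  0.  ] F [-3.8  2.9  0.3] grip 0.015
lam [0.362 0.284 0.206 0.128 0.05 ]
[{"dx": 0.25, "dy": 1.12, "dz": 0.49, "wx": 0, "wy": 0, "wz": 0, "gripper": 1}, {"dx": 0.51, "dy": 2.28, "dz": 0.88, "wx": 0, "wy": 0, "wz": 0, "gripper": 1}, {"dx": 0.77, "dy": 3.46, "dz": 1.19, "wx": 0, "wy": 0, "wz": 0, "gripper": 1}, {"dx": 1.04, "dy": 4.66, "dz": 1.39, "wx": 0, "wy": 0, "wz": 0, "gripper": 1}, {"dx": 1.31, "dy": 5.87, "dz": 1.5, "wx": 0, "wy": 0, "wz": 0, "gripper": 1}]
```

On the stop. Bringing the lever back in line.

>>> {"name": "jog_arm", "arguments": {
  "targets": [
    {"dx":0.25,"dy":1.12,"dz":0.49,"wx":0,"wy":0,"wz":0,"gripper":1},
    {"dx":0.51,"dy":2.28,"dz":0.88,"wx":0,"wy":0,"wz":0,"gripper":1},
    {"dx":0.77,"dy":3.46,"dz":1.19,"wx":0,"wy":0,"wz":0,"gripper":1},
    {"dx":1.04,"dy":4.66,"dz":1.39,"wx":0,"wy":0,"wz":0,"gripper":1},
    {"dx":1.31,"dy":5.87,"dz":1.5,"wx":0,"wy":0,"wz":0,"gripper":1}
  ]
}}

```text
t: 21.05
position: [0.4659, -0.0697, 0.2922]
tool_rot: [3.122, -0.342, 0.003]
force: [2.5, -0.3, 1.2]
width: 0.0156
gripper_force: 15.0
```

```bash
python3 step.py lam 5 -0.32
```

```text
t 21.15 meas [-0.32 -0.32 -0.32 -0.32] est th -0.3200 w 0.000 f 0.995 b 0.0188 rms 0.0 lam 0.050 err [0.11 0.1  0.06] F [ 1.4 -0.6  1.9] grip 0.015
lam [-0.024 -0.098 -0.172 -0.246 -0.32 ]
[{"dx": 0.26, "dy": 1.16, "dz": 0.02, "wx": 0, "wy": 0, "wz": 0, "gripper": 1}, {"dx": 0.51, "dy": 2.31, "dz": -0.06, "wx": 0, "wy": 0, "wz": 0, "gripper": 1}, {"dx": 0.77, "dy": 3.45, "dz": -0.22, "wx": 0, "wy": 0, "wz": 0, "gripper": 1}, {"dx": 1.02, "dy": 4.58, "dz": -0.46, "wx": 0, "wy": 0, "wz": 0, "gripper": 1}, {"dx": 1.27, "dy": 5.69, "dz": -0.79, "wx": 0, "wy": 0, "wz": 0, "gripper": 1}]
```

>>> {"name": "jog_arm", "arguments": {
  "targets": [
    {"dx":0.26,"dy":1.16,"dz":0.02,"wx":0,"wy":0,"wz":0,"gripper":1},
    {"dx":0.51,"dy":2.31,"dz":-0.06,"wx":0,"wy":0,"wz":0,"gripper":1},
    {"dx":0.77,"dy":3.45,"dz":-0.22,"wx":0,"wy":0,"wz":0,"gripper":1},
    {"dx":1.02,"dy":4.58,"dz":-0.46,"wx":0,"wy":0,"wz":0,"gripper":1},
    {"dx":1.27,"dy":5.69,"dz":-0.79,"wx":0,"wy":0,"wz":0,"gripper":1}
  ]
}}

```text
t: 21.78
position: [0.4778, -0.0128, 0.2835]
tool_rot: [3.123, -0.342, -0.0]
force: [3.6, -2.1, 1.8]
width: 0.0157
gripper_force: 15.0
```

>>> {"name": "jog_arm", "arguments": {
  "targets": [
    {"dx":0,"dy":0,"dz":0,"wx":0,"wy":0,"wz":0,"gripper":1},
    {"dx":0,"dy":0,"dz":0,"wx":0,"wy":0,"wz":0,"gripper":4},
    {"dx":0,"dy":0,"dz":0,"wx":0,"wy":0,"wz":0,"gripper":7},
    {"dx":0,"dy":0,"dz":0,"wx":0,"wy":0,"wz":0,"gripper":7},
    {"dx":0,"dy":0,"dz":0,"wx":0,"wy":0,"wz":0,"gripper":7}
  ]
}}

```text
t: 22.4
position: [0.4775, -0.0136, 0.2837]
tool_rot: [3.123, -0.343, -0.001]
force: [0.4, -0.2, -0.3]
width: 0.051
gripper_force: 0.0
```

>>> {"name": "jog_arm", "arguments": {
  "targets": [
    {"dx":0,"dy":0,"dz":0,"wx":0,"wy":0,"wz":0,"gripper":7},
    {"dx":0,"dy":0,"dz":0,"wx":0,"wy":0,"wz":0,"gripper":7},
    {"dx":0,"dy":0,"dz":2,"wx":0,"wy":0,"wz":0,"gripper":7},
    {"dx":0,"dy":0,"dz":5,"wx":0,"wy":0,"wz":0,"gripper":7},
    {"dx":0,"dy":0,"dz":9,"wx":0,"wy":0,"wz":0,"gripper":7}
  ]
}}

```text
t: 23.02
position: [0.4773, -0.0135, 0.3741]
tool_rot: [-3.123, 0.342, 0.003]
force: [0.9, 0.2, 0.5]
width: 0.07
gripper_force: 0.0
```

>>> {"name": "jog_arm", "arguments": {
  "targets": [
    {"dx":-1,"dy":0,"dz":4,"wx":0,"wy":0,"wz":0,"gripper":7},
    {"dx":-2,"dy":0,"dz":6,"wx":0,"wy":0,"wz":0,"gripper":7},
    {"dx":-2,"dy":0,"dz":6,"wx":0,"wy":0,"wz":0,"gripper":7},
    {"dx":-2,"dy":0,"dz":6,"wx":0,"wy":0,"wz":0,"gripper":7}
  ]
}}

```text
t: 23.52
position: [0.4577, -0.0135, 0.4326]
tool_rot: [-3.123, 0.342, 0.003]
force: [-0.4, 0.5, -0.6]
width: 0.0702
gripper_force: 0.0
```

```bash
python3 - <<'E'
from ang import *
from rig import read_camera,r
a=read_camera('scene');w=read_camera('wrist');s=r.get_state();print(theta(a),s['t'],s['position'],s['force'],s['width'])
m=np.zeros((400,800,3),np.uint8);m[:384,:512]=w;m[:400,512:800]=cv2.resize(a[138:288,180:288],(288,400),interpolation=cv2.INTER_CUBIC)
cv2.imwrite("pics/end.png",m)
E
```

```text
-0.3199262530476439 23.625 [ 0.45766189 -0.01348428  0.43240979] [ 0.40054895 -0.16125505 -0.08717873] 0.06976508261488779
```

View pics/end.png

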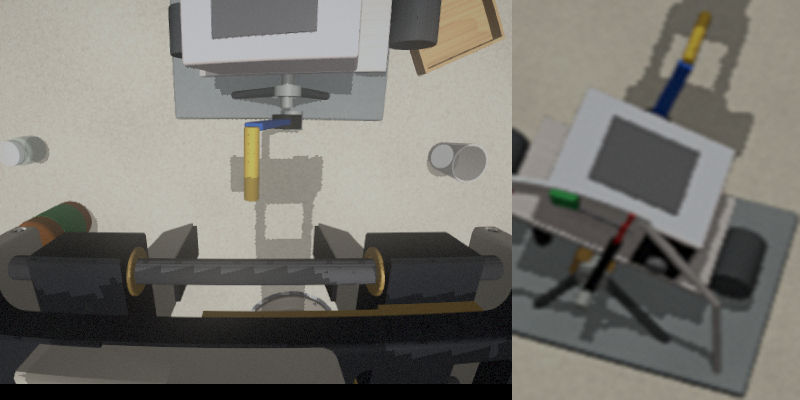

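The gripper is clear of the bar (252,160), the lever stands where it started and the rocker is back on its stop at -0.320. Handing in.

```bash
python3 -c "
from rig import workorder
print(workorder.close_job())"
```

```text
the job is handed in; nothing more can be done
None
```

I held the pointer tip at the green tab for about 7 s, lowered the rocker gently onto its left stop (-0.320 rad), let go of the lever and moved clear; the job is handed in at about 24 s of the 72 s, and no verdict was shown.

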